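Fetch the plug-in card from behind the bottles and clip it up for work

ROBOT

A 7-joint arm with a two-finger parallel gripper is mounted at the origin on a cart in front of the work surface, level with it; the furniture and walls round the work are solid. World frame = base frame: x ahead of the robot, y to its left, z up, the work surface at z = 0. Lengths are in m, angles in rad, forces in N, time in s.
With the tool pointing down it reaches from about 0.4 to 0.85 m from the base axis. Payload 10.4 kg.
Tool frame: the origin (TCP) lies on the centre line of the jaws, within the pads' length; the fingertips stand 14 mm ahead of it and the grasp point (between the pads) lies 5 mm behind it (tip_reach is the z of the fingertips in the tool frame, in m); z points along the fingers, x is the direction in which the jaws open and shut, and the axes are right-handed (so a half turn about z gives the same grasp; the last joint's range is limited). The gripper opens to 87 mm and grips with 3 to 60 N. Pads are 19 mm wide; open, the fingers measure 117 mm over their backs; the gripper's body (75 mm by 190 mm) begins 51 mm behind the grasp point.
Start: joints at [1.24, 0.332, -0.065, 1.46, 0.022, 1.35, -0.088], TCP at [0.189, -0.596, 0.237] pointing down, gripper open.
Joint ranges: [-2.6, 2.6], [-0.5, 2.12], [-1.47, 1.34], [0.16, 2.42], [-1.27, 4.41], [0.06, 2.06], [-2.6, 2.6]. Speed limits (rad/s): [2.22, 2.22, 2.79, 2.79, 3.14, 3.14, 3.14].

INTERFACE

Orientations are given as a unit quaternion [x, y, z, w].
In Python, from bench import * gives the robot as it stands.
- The arm moves only by the tool carry_out, never from a script. Its argument "rows" is a list of rows, each a list of 5 numbers: the closure, from -1 (fully open) to 1 (shut), so that 0 is half open, then the shift along the tool's x, y, z in units of 30 mm (1.0 is 30 mm), then the turn about the tool's z in units of 5 degrees (1.0 is 5 degrees). In form: [[jaw, x, y, z, turn], ...]. A call has 1 to 20 rows; each row shifts and turns the pose as measured when the row begins, along the tool's axes as they then stand; what a row does not reach is not made up. A row lasts 1/12 s, in which the tool goes at most 41.7 mm and 7.16 degrees, less where a joint would pass 70% of its speed; a pose out of reach is approached as far as the arm can. A call is refused whole if a number of a shift passes 1 or a number of a turn 1, either way. A call with a gripper value outside its range is refused whole. The fingers move at their own pace and stop on an object; "force" is the grip in N (left out, the last holds). Time passes only in rows, so rows that do not move let the fingers close. It gives the time, the measured TCP pose, the force and the opening at its end, in the units of the state.
- read_state(): the state, without advancing time (a new reading comes with each control period).
- camera(name): name is "side" or "top"; returns the picture (420x560x3 uint8, blue, green, red); there is no depth.
- camera_info(name): a dict with "fx", "fy", "cx", "cy" (pixels), "extrinsics" (4x4, takes a point from camera to world coordinates). Camera axes: x right, y down, z forward; pixel columns grow to the right and rows downward; lengths in m; the calibration is good to about 2 mm. A picture is of the moment at which its call begins. camera_info takes no time and is no camera call.
- close_job(): hands the job in, once; it reports no verdict.
Trained networks look in the newest picture that a camera, given by its name, has taken for a name from the list of things; names that differ only in an ending like _2 or _b are one class to them, and where a whole thing is asked for, a point or a joint stands for the part that bears it (a point fixed in the world has none). Each returns a list of dicts, best first, with "conf" (0 to 1); they miss things now and then, are a little off and sometimes report something else, mostly with a low value. They report only what shows in the picture. A call takes as long as a camera call.
- recognise(query, camera): "box" ([centre column, centre row, width, height] in pixels, round what is visible of it).
- silhouettes(query, camera): "mask" (420x560 bool, what is visible of it) and "box" ([centre column, centre row, width, height] in pixels, round what is visible of it).
- pinpoint(query, camera): "xy" ([column, row] in pixels: a listed point, or the origin of a listed thing).
The state is a dict: "time": time; "joint_positions": joint angles; "joint_vel": joint speeds; "joint_torque": joint torques, N m; "ee_pos": TCP position; "eef_rot": TCP orientation; "ft_force": force on the tool from outside, world axes, zero at the start; "torque": the same for the moment, N m; "width": finger opening in m.
Only numpy, scipy, OpenCV 4.12 (cv2) and the standard library are available. Lean on these libraries where they do the work, as an engineer would, in place of code of your own. Each camera call takes 0.05 s, during which the arm holds its last target. There are 200 camera calls.

TASK

Clear the green bottle and the white dispenser from the grey caddy onto the aluminium side tray, both standing there together, then take the plug-in card from the slot behind them and press it fully home, upright, in the sprung edge clip. Afterwards put the bottle and the dispenser back upright in the caddy, each on the very pad it came from. Never knock either of them over, and do not disturb the solder reel and the small tin nearby.

Things in the scene. Friction and masses are not known exactly. Their poses are not given: they have to be found in the camera images.
- cleaner_bottle: Loose: round translucent green bottle with a black cap, 53 mm diameter, 146 mm tall, straight-sided from its foot to about 85 mm height, 0.19 kg. Origin at the centre of its underside, z up. At the start it stands on one of the caddy's two pads (left or right varies).
- dispenser: Loose: round white push dispenser with a grey metal top, 62 mm diameter, 90 mm tall (straight-sided up to about 80 mm), 0.2 kg. Origin at the centre of its underside, z up. At the start it stands on the caddy's other pad.
- card: Loose green circuit card standing on its long edge: 4 mm thick (x), 96 mm wide (y), with a black pull bar to grip on top, 12 mm thick (x), 100 mm long (y), 40 to 52 mm above the lower edge; chips stand 2 mm out of the faces at 28 to 37 mm. 0.08 kg. Origin at the centre of its lower edge, z up. Either way round is right. Starts in the caddy's slot.
- caddy: Fixed grey plate 140x160x6 mm, origin under its centre. Black round flush pads at x -18, y +36 and -36 mm. Slot along y at x +28 mm: 6 mm wide, rails 17 mm above the plate, ends at y +/-57 mm. The card in it stands on the plate, bar top 58 mm above the bench, 9 mm behind the dispenser, 14 mm behind the bottle: no room for a finger. Fingers closing along x on these keep their tips above 58 mm.
- side_tray: Fixed shallow aluminium tray 125 x 170 mm (x, y), rim 12 mm high, wall and floor 4 mm; origin at the centre of its underside. The side area: room for both containers side by side along its y axis (40 mm either side of the middle).
- clip: Fixed sprung edge clip: aluminium base 85x150x8 mm, origin under its centre. Two black jaws 64 mm long (y) form a V 14 mm wide at 30 mm height, 1 mm at 18 mm; springs (1 N/mm, travel 8 mm each) let them part along x. End posts 34 mm high, inner faces y +/-57 mm. Card pressed in from above, width along y, 5 to 10 N; home when it stands on the base, 8 mm above the bench, over the origin.
- reel: Bystander, loose: silvery white reel of solder, 55 x 61 mm, 61 mm tall, standing just behind the work (the nearer, if two are seen). Origin at its underside. Leave alone.
- tin: Bystander, loose: small round metal tin with a red label, 39 mm diameter, 17 mm tall, behind the work to the left. Origin at its underside. Leave alone.

How it is judged:
On the way, in this order (a step that is already met when the one before it is completed fails the run):
1. the bottle and the dispenser both stand upright and released on the side tray, the card still in the caddy (x of cleaner_bottle in the frame of side_tray between -0.062 and 0.062 m and y of cleaner_bottle in the frame of side_tray between -0.085 and 0.085 m and z of cleaner_bottle in the frame of side_tray between -0.002 and 0.01 m and angle between each of cleaner_bottle, dispenser's own z axis and vertical below 0.15 rad and contact force between the fingers and cleaner_bottle below 0.3 N and linear speed of each of cleaner_bottle, dispenser below 0.03 m/s and x of dispenser in the frame of side_tray between -0.062 and 0.062 m and y of dispenser in the frame of side_tray between -0.085 and 0.085 m and z of dispenser in the frame of side_tray between -0.002 and 0.01 m and contact force between the fingers and dispenser below 0.3 N and distance of card from where it was at the start of the episode below 0.03 m), for 0.2 s.
2. the card is pressed home in the clip while both still stand on the tray (x of card in the frame of clip between -0.006 and 0.006 m and y of card in the frame of clip between -0.012 and 0.012 m and z of card in the frame of clip between 0.004 and 0.0115 m and angle between the y axis of card and the y axis of clip, either way round below 0.12 rad and angle between each of card, cleaner_bottle, dispenser's own z axis and vertical below 0.15 rad and linear speed of each of card, cleaner_bottle, dispenser below 0.03 m/s and x of cleaner_bottle in the frame of side_tray between -0.062 and 0.062 m and y of cleaner_bottle in the frame of side_tray between -0.085 and 0.085 m and z of cleaner_bottle in the frame of side_tray between -0.002 and 0.01 m and contact force between the fingers and cleaner_bottle below 0.3 N and x of dispenser in the frame of side_tray between -0.062 and 0.062 m and y of dispenser in the frame of side_tray between -0.085 and 0.085 m and z of dispenser in the frame of side_tray between -0.002 and 0.01 m and contact force between the fingers and dispenser below 0.3 N), for 0.2 s.
At the end, for the whole second after the job is handed in: The card stands upright (within 0.15 rad) in the clip, its lower edge at most 3.5 mm above the clip's base, within 6 mm of the middle line across and 12 mm along, in line within 0.12 rad; the bottle and the dispenser stand upright within 15 mm of where each stood at the start; all at rest (x of card in the frame of clip between -0.006 and 0.006 m and y of card in the frame of clip between -0.012 and 0.012 m and z of card in the frame of clip between 0.004 and 0.0115 m and angle between the y axis of card and the y axis of clip, either way round below 0.12 rad and angle between card's own z axis and vertical below 0.15 rad and linear speed of card below 0.03 m/s and distance of each of cleaner_bottle, dispenser from where it was at the start of the episode below 0.015 m and angle between each of cleaner_bottle, dispenser's own z axis and vertical below 0.1 rad and linear speed of each of cleaner_bottle, dispenser below 0.02 m/s); the robot touches nothing.
It fails at once if the solder reel or the tin is disturbed (moved over 15 mm) (distance of any of reel, tin from where it was at the start of the episode above 0.015 m).
It fails at once if the bottle or the dispenser is knocked over (angle between any of cleaner_bottle, dispenser's own z axis and vertical above 0.7 rad).
It also fails if it takes over 125 s, if anything falls off the work surface, if the arm or the gripper's body presses on something with over 40 N, if the wrist force passes 120 N, or if a joint passes its speed limit or range.

## Working session

There is one attempt and no reset: what is moved stays moved. The work goes in short steps, Python scripts to look and compute and a tool call to move; the robot and the scene stay as the last step left them, time stands still between calls to the robot, and variables do not carry over. Pictures are saved under pics/ and viewed, about 12 in all and at most 16, crops included, and the job is handed in when it is done.

Besides the shell and the picture viewer there is one more tool, called after "Request:" as name(argument=value, ...), one argument or row to a line, values as JSON. carry_out: Moves the arm, as the interface text tells. Its arguments: {"type":"object","properties":{"rows":{"type":"array","items":{"type":"array","items":{"type":"number"}}},"force":{"type":"number"}},"required":["rows"]}

```bash
mkdir -p pics; ls; python3 - <<'E'
from bench import *
import cv2,numpy as np
s=read_state(); print({k:np.round(v,3).tolist() for k,v in s.items()})
for c in("side","top"):
    i=camera(c); cv2.imwrite(f"pics/{c}0.png",i)
    ci=camera_info(c); print(c,ci["fx"],ci["fy"],ci["cx"],ci["cy"],np.round(ci["extrinsics"],3).tolist())
    for q in["cleaner_bottle","dispenser","card","caddy","side_tray","clip","reel","tin"]:
        print(q,[(np.round(d["xy"],1).tolist(),round(d["conf"],2)) for d in pinpoint(q,c)][:3],[(np.round(d["box"],1).tolist(),round(d["conf"],2)) for d in recognise(q,c)][:2])
print(read_state()["time"])
E
```

```text
pics
{'time': 0.0, 'joint_positions': [1.24, 0.333, -0.065, 1.461, 0.022, 1.35, -0.088], 'joint_vel': [0.0, -0.002, -0.002, 0.0, -0.001, -0.0, -0.001], 'joint_torque': [0.0, -62.326, 0.025, -38.99, -0.061, 0.04, 0.0], 'ee_pos': [0.189, -0.595, 0.236], 'eef_rot': [0.807, -0.59, -0.001, -0.0], 'ft_force': [0.525, -0.399, -1.266], 'torque': [-0.041, -0.0, 0.027], 'width': 0.087}
side 396.6792318347149 396.6792318347149 283.11869437061176 207.18780755234005 [[-1.0, 0.011, 0.017, 0.507], [-0.011, 0.41, -0.912, 0.96], [-0.017, -0.912, -0.41, 0.388], [0.0, 0.0, 0.0, 1.0]]
cleaner_bottle [] [([302.8, 216.1, 30.7, 63.7], 0.55)]
dispenser [([308.6, 286.2], 0.76)] [([310.9, 261.1, 41.2, 70.2], 0.93)]
card [([278.7, 274.4], 0.89)] [([279.5, 260.2, 13.7, 51.0], 0.57)]
caddy [([296.5, 277.0], 0.81)] [([302.9, 281.7, 91.5, 60.6], 0.73)]
side_tray [([314.1, 186.2], 0.63)] [([313.9, 184.1, 52.5, 24.4], 0.97)]
clip [] [([302.6, 220.0, 41.3, 29.0], 0.58), ([303.2, 215.7, 32.7, 58.0], 0.57)]
reel [([232.7, 204.9], 0.7)] [([231.8, 193.4, 22.0, 30.1], 0.79)]
tin [([207.6, 288.7], 0.79)] []
top 407.1872904176434 407.1872904176434 278.5798093143444 201.20152178333748 [[-0.001, -0.996, 0.089, 0.474], [-1.0, 0.0, -0.009, 0.189], [0.009, -0.089, -0.996, 0.961], [0.0, 0.0, 0.0, 1.0]]
cleaner_bottle [([205.6, 232.5], 0.68)] [([201.3, 234.8, 26.8, 25.5], 0.83), ([278.9, 237.8, 65.5, 46.1], 0.73)]
dispenser [([172.2, 237.5], 0.7)] [([167.5, 238.6, 36.6, 35.3], 0.81)]
card [([185.6, 216.4], 0.7)] [([183.5, 214.4, 42.6, 7.3], 0.52)]
caddy [([190.3, 226.9], 0.97)] [([193.3, 228.3, 68.5, 65.2], 0.66)]
side_tray [([370.1, 254.5], 0.71)] [([372.9, 254.7, 77.9, 58.6], 0.88)]
clip [([282.3, 237.4], 0.87), ([205.0, 234.8], 0.73)] [([280.6, 237.8, 66.5, 42.9], 0.61)]
reel [([321.4, 166.0], 0.74)] [([327.4, 163.8, 29.4, 27.5], 0.6)]
tin [([182.5, 172.2], 0.48)] [([181.6, 168.7, 16.5, 11.4], 0.48)]
1.7
```

```bash
cat > h.py <<'E'
from bench import *
import cv2,numpy as np
from scipy.spatial.transform import Rotation as R
def ray(c,uv,z):
    k=camera_info(c);E=np.array(k["extrinsics"])
    d=E[:3,:3]@[(uv[0]-k["cx"])/k["fx"],(uv[1]-k["cy"])/k["fy"],1]
    return (E[:3,3]+d*(z-E[2,3])/d[2]).round(4)
def proj(c,p):
    k=camera_info(c);E=np.array(k["extrinsics"])
    q=E[:3,:3].T@(np.array(p)-E[:3,3]); return np.array([k["fx"]*q[0]/q[2]+k["cx"],k["fy"]*q[1]/q[2]+k["cy"]]).round(1)
def crop(c,x0,y0,x1,y1,f,name):
    i=camera(c); cv2.imwrite("pics/"+name,cv2.resize(i[y0:y1,x0:x1],None,fx=f,fy=f,interpolation=cv2.INTER_CUBIC))
def tool(target,yaw=None):
    """shift in tool axes (units of 30mm) from present pose to target; yaw = angle of tool x axis in world"""
    s=read_state();r=R.from_quat(s["eef_rot"]);m=r.as_matrix()
    p=np.array(s["ee_pos"]);y=np.arctan2(m[1,0],m[0,0])
    print("t",round(s["time"],2),"tcp",p.round(4),"yaw",round(np.degrees(y),1),"tilt z",m[:,2].round(3),"F",np.round(s["ft_force"],1),"w",round(s["width"],4))
    d=m.T@(np.array(target)-p)/.03
    print("shift units",d.round(2), "" if yaw is None else "turn units %.2f (tool z turn, down => minus world yaw)"%(-((np.degrees(yaw-y)+90)%180-90)/5))
E
python3 - <<'E'
from h import *
a=cv2.imread("pics/top0.png")[130:300,130:430];cv2.imwrite("pics/a.png",cv2.resize(a,None,fx=2.6,fy=2.6,interpolation=cv2.INTER_CUBIC))
b=cv2.imread("pics/side0.png")[130:330,180:380];cv2.imwrite("pics/b.png",cv2.resize(b,None,fx=2.9,fy=2.9,interpolation=cv2.INTER_CUBIC))
for n,c,uv,z in[("bot","top",(205.6,232.5),.006),("disp","top",(172.2,237.5),.006),("disp","side",(308.6,286.2),.006),("card","top",(185.6,216.4),.006),("card","side",(278.7,274.4),.006),("caddy","top",(190.3,226.9),0),("caddy","side",(296.5,277),0),("tray","top",(370.1,254.5),0),("tray","side",(314.1,186.2),0),("clip","top",(282.3,237.4),0),("reel","top",(321.4,166),0),("reel","side",(232.7,204.9),0),("tin","side",(207.6,288.7),0),("tin","top",(182.5,172.2),0),
 ("bot cap","top",(201.3,234.8),.146),("disp top","top",(167.5,238.6),.09),("bar","top",(183.5,214.4),.058)]: print(n,c,ray(c,uv,z))
E
```

```text
bot top [0.486  0.3511 0.006 ]
disp top [0.4744 0.4287 0.006 ]
disp side [0.4776 0.425  0.006 ]
card top [0.5236 0.3985 0.006 ]
card side [0.5269 0.3903 0.006 ]
caddy top [0.4992 0.3883 0.    ]
caddy side [0.4965 0.3897 0.    ]
tray top [ 0.4343 -0.0341  0.    ]
tray side [ 0.4406 -0.038   0.    ]
clip top [0.4744 0.1719 0.    ]
reel top [0.6443 0.0782 0.    ]
reel side [0.6452 0.0807 0.    ]
tin side [0.6434 0.4213 0.    ]
tin top [0.6292 0.4092 0.    ]
bot cap top [0.4797 0.3359 0.146 ]
disp top top [0.4721 0.4175 0.09  ]
bar top [0.5254 0.3918 0.058 ]
```

View pics/a.png

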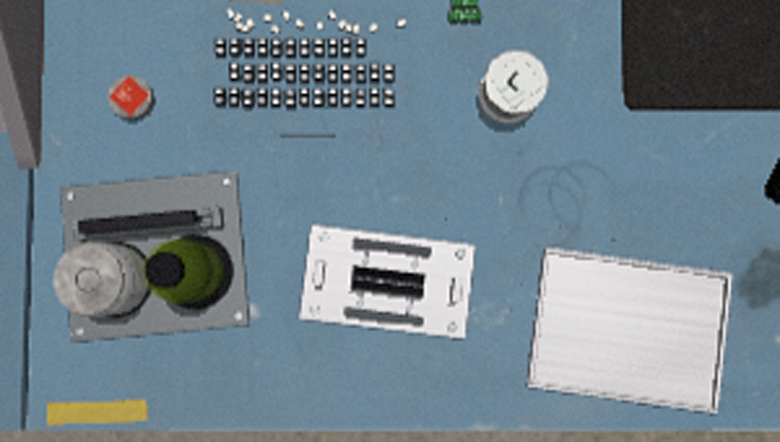

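View pics/b.png

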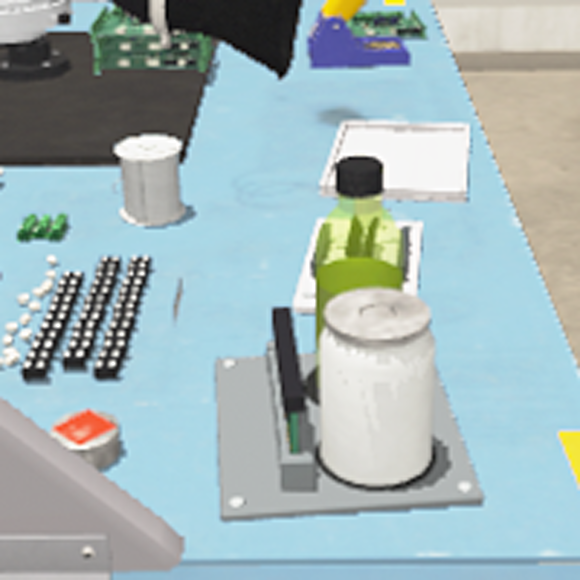

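```bash
python3 - <<'E'
from h import *
def quad(n,pts,z):
    p=np.array([ray("top",(130+u/2.6,130+v/2.6),z)[:2] for u,v in pts]) # order: far-left, far-right, near-right, near-left
    c=p.mean(0); ya=(p[0]-p[1]+p[3]-p[2])/2; xa=(p[0]-p[3]+p[1]-p[2])/2
    print(n,c.round(4),"size x,y",np.linalg.norm(xa).round(3),np.linalg.norm(ya).round(3),"yaw",np.degrees(np.arctan2(-ya[0],ya[1])).round(1),np.degrees(np.arctan2(xa[1],xa[0])).round(1)); return c
c=quad("caddy",[(62,186),(235,172),(248,325),(72,342)],.006)
a=np.radians(4.2);M=np.array([[np.cos(a),-np.sin(a)],[np.sin(a),np.cos(a)]])
print("pad L",c+M@[-.018,.036],"pad R",c+M@[-.018,-.036],"card",c+M@[.028,0])
quad("clip",[(312,226),(474,245),(464,338),(300,320)],.008)
quad("tray",[(545,249),(731,272),(716,411),(528,385)],.012)
print("cap",ray("top",(130+165/2.6,130+269/2.6),.152),"disp top",ray("top",(130+90/2.6,130+279/2.6),.096),"bar",ray("top",(130+138/2.6,130+221/2.6),.058))
print("side: cap",ray("side",(180+359/2.9,130+165/2.9),.152),"disp top",ray("side",(180+378/2.9,130+314/2.9),.096))
cv2.imwrite("pics/c.png",np.vstack([cv2.imread("pics/top0.png")[:,:400],cv2.imread("pics/side0.png")[:,:400]])[::1])
i=np.hstack([cv2.imread("pics/top0.png")[:,:400],cv2.imread("pics/side0.png")[:,:400]]);cv2.imwrite("pics/c.png",i)
E
```

```text
caddy [0.4957 0.3892] size x,y 0.139 0.157 yaw 5.0 5.3
pad L [0.47508676 0.42376003] pad R [0.48035991 0.35195339] card [0.52359981 0.39122567]
clip [0.4719 0.1797] size x,y 0.084 0.147 yaw -6.5 -6.8
tray [ 0.4302 -0.0363] size x,y 0.123 0.168 yaw -7.5 -7.9
cap [0.4823 0.3503 0.152 ] disp top [0.4748 0.4221 0.096 ] bar [0.524  0.3927 0.058 ]
side: cap [0.4834 0.3558 0.152 ] disp top [0.4759 0.4278 0.096 ]
```

View pics/c.png

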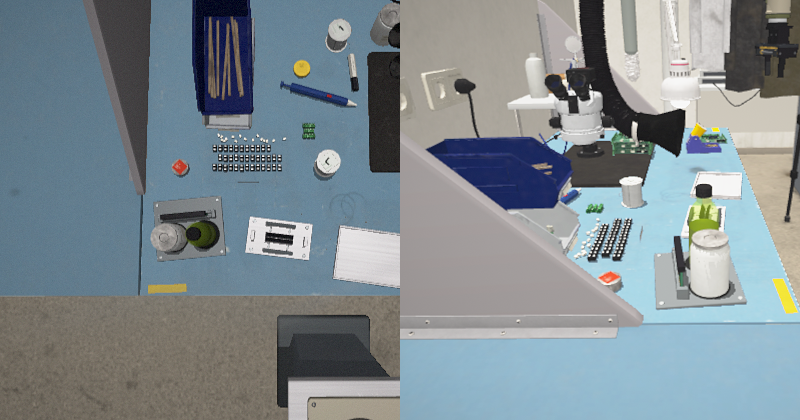

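```bash
python3 - <<'E'
from h import *
cv2.imwrite("pics/d.png",cv2.imread("pics/top0.png")[:,160:])
print(proj("side",[.189,-.596,.236]),proj("top",[.189,-.596,.236]))
for z in(0,.1,.2,.3): print(z,[ray("side",uv,z) for uv in((278,156),(285,115),(235,135))])
tool([.482,.353,.26],np.radians(5))
E
```

```text
[373.7  71.9] [729.4 402.8]
0 [array([ 0.5442, -0.3208,  0.    ]), array([ 0.5252, -1.0116,  0.    ]), array([ 0.7247, -0.6191,  0.    ])]
0.1 [array([0.5345, 0.0095, 0.1   ]), array([ 0.5204, -0.5032,  0.1   ]), array([ 0.6685, -0.2119,  0.1   ])]
0.2 [array([0.5248, 0.3399, 0.2   ]), array([0.5156, 0.0053, 0.2   ]), array([0.6123, 0.1954, 0.2   ])]
0.3 [array([0.5152, 0.6702, 0.3   ]), array([0.5109, 0.5137, 0.3   ]), array([0.5561, 0.6026, 0.3   ])]
t 1.7 tcp [ 0.1894 -0.5956  0.2366] yaw -72.4 tilt z [ 0. -0. -1.] F [ 0.5 -0.6  0.2] w 0.0868
shift units [-27.18 -18.88  -0.78] turn units -15.47 (tool z turn, down => minus world yaw)
```

View pics/d.png

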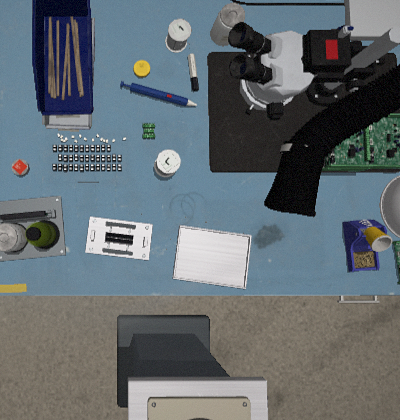

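Request:
carry_out(
  rows=[
    [-1,-0.75,-0.76,-0.06,0],
    [-1,-0.75,-0.76,-0.06,0],
    [-1,-0.75,-0.76,-0.06,0],
    [-1,-0.75,-0.76,-0.06,0],
    [-1,-0.75,-0.76,-0.06,0],
    [-1,-0.75,-0.76,-0.06,0],
    [-1,-0.75,-0.76,-0.06,0],
    [-1,-0.75,-0.76,-0.06,0],
    [-1,-0.75,-0.76,-0.06,0],
    [-1,-0.75,-0.76,-0.06,0],
    [-1,-0.75,-0.76,-0.06,0],
    [-1,-0.75,-0.76,-0.06,0],
    [-1,-0.75,-0.76,-0.06,0],
    [-1,-0.75,-0.76,-0.06,0],
  ],
  force=25,
)

```text
time: 2.87
ee_pos: [0.4024, -0.1871, 0.2612]
eef_rot: [0.803, -0.596, 0.001, 0.003]
ft_force: [0.4, -0.3, 0.0]
width: 0.0869
```

Request:
carry_out(
  rows=[
    [-1,-0.84,-0.4,0,0],
    [-1,-0.84,-0.4,0,0],
    [-1,-0.84,-0.4,0,0],
    [-1,-0.84,-0.4,0,0],
    [-1,-0.84,-0.4,0,0],
    [-1,-0.84,-0.4,0,0],
    [-1,-0.84,-0.4,0,0],
    [-1,-0.84,-0.4,0,0],
    [-1,-0.84,-0.4,0,0],
    [-1,-0.84,-0.4,0,0],
    [-1,-0.84,-0.4,0,0],
    [-1,-0.84,-0.4,0,0],
    [-1,-0.84,-0.4,0,0],
    [-1,-0.84,-0.4,0,0],
    [-1,-0.84,-0.4,0,0],
    [-1,-0.84,-0.4,0,0],
    [-1,-0.84,-0.4,0,0],
    [-1,-0.84,-0.4,0,0],
  ],
)

```text
time: 4.37
ee_pos: [0.48, 0.3358, 0.2614]
eef_rot: [0.802, -0.597, 0.008, 0.001]
ft_force: [0.4, -0.4, 1.0]
width: 0.0872
```

Request:
carry_out(
  rows=[
    [-1,0,0,0,-1],
    [-1,0,0,0,-1],
    [-1,0,0,0,-1],
    [-1,0,0,0,-1],
    [-1,0,0,0,-1],
    [-1,0,0,0,-1],
    [-1,0,0,0,-1],
    [-1,0,0,0,-1],
    [-1,0,0,0,-1],
    [-1,0,0,0,-1],
    [-1,0,0,0,-1],
    [-1,0,0,0,-1],
    [-1,0,0,0,-1],
    [-1,0,0,0,-1],
    [-1,0,0,0,-1],
  ],
)

```text
time: 5.62
ee_pos: [0.4782, 0.344, 0.2606]
eef_rot: [0.999, 0.049, 0.005, 0.004]
ft_force: [-0.3, 0.5, 0.5]
width: 0.0868
```

```bash
python3 - <<'E'
from h import *
tool([.482,.353,.139],np.radians(5)); print(read_state()["joint_positions"])
E
```

```text
t 5.62 tcp [0.4782 0.344  0.2606] yaw 5.6 tilt z [ 0.01  -0.008 -1.   ] F [-0.3  0.5  0.5] w 0.0868
shift units [ 0.12 -0.32  4.05] turn units 0.12 (tool z turn, down => minus world yaw)
[ 0.19140952  0.50640374 -1.2316459   1.48315556  0.48965343  1.48785564
 -0.94243013]
```

Request:
carry_out(
  rows=[
    [-1,0.12,-0.32,0.6,0.1],
    [-1,0,0,0.6,0],
    [-1,0,0,0.6,0],
    [-1,0,0,0.6,0],
    [-1,0,0,0.6,0],
    [-1,0,0,0.6,0],
    [-1,0,0,0.2,0],
    [-1,0,0,0.05,0],
  ],
)

```text
time: 6.28
ee_pos: [0.4844, 0.3531, 0.1415]
eef_rot: [0.999, 0.046, 0.006, 0.003]
ft_force: [-1.2, 0.1, 0.2]
width: 0.087
```

```bash
python3 - <<'E'
from h import *
tool([.482,.353,.140],np.radians(5)); crop("side",220,100,380,310,2.8,"e.png")
print(proj("side",read_state()["ee_pos"]))
E
```

```text
t 6.28 tcp [0.4844 0.3531 0.1415] yaw 5.3 tilt z [ 0.013 -0.006 -1.   ] F [-1.2  0.1  0.2] w 0.087
shift units [-0.08 -0.01  0.05] turn units 0.06 (tool z turn, down => minus world yaw)
[303.1 192.1]
```

View pics/e.png

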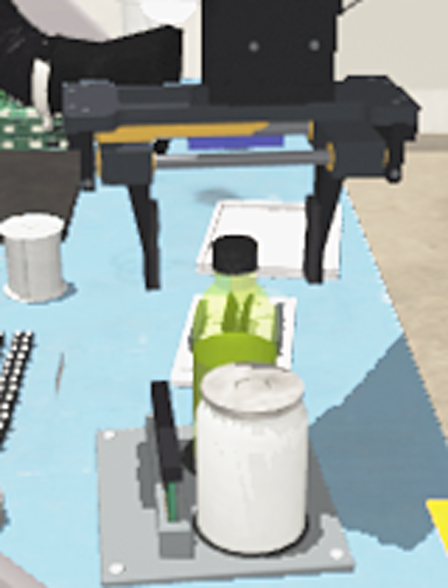

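Request:
carry_out(
  rows=[
    [1,0,0,0,0],
    [1,0,0,0,0],
    [1,0,0,0,0],
    [1,0,0,0,0],
    [1,0,0,0,0],
    [1,0,0,0,0],
    [1,0,0,0,0],
    [1,0,0,0,0],
    [1,0,0,0,0],
    [1,0,0,0,0],
  ],
  force=25,
)

```text
time: 7.17
ee_pos: [0.486, 0.3546, 0.1468]
eef_rot: [0.999, 0.046, 0.009, 0.002]
ft_force: [-0.2, 0.1, 0.7]
width: 0.0283
```

Request:
carry_out(
  rows=[
    [1,0,0,-0.2,0],
    [1,0,0,-0.4,0],
    [1,0,0,-0.5,0],
    [1,0,0,-0.5,0],
    [1,0,0,-0.5,0],
    [1,0,0,-0.4,0],
    [1,0,0,-0.2,0],
    [1,0,0,0,0],
  ],
)

```text
time: 7.83
ee_pos: [0.4839, 0.3553, 0.2366]
eef_rot: [0.999, 0.046, 0.009, 0.001]
ft_force: [0.5, -0.2, -0.7]
width: 0.0004
```

```bash
python3 - <<'E'
from h import *
crop("side",220,60,380,310,2.4,"f.png")
a=np.radians(-7.3);c=np.array([.4315,-.0365]);M=np.array([[np.cos(a),-np.sin(a)],[np.sin(a),np.cos(a)]])
for l in([-.012,-.041],[-.012,.041]): print(l,c+M@l)
p=c+M@[-.012,-.041]
tool([*p,.22])
E
```

```text
[-0.012, -0.041] [ 0.41438762 -0.0756429 ]
[-0.012, 0.041] [0.42480692 0.00569245]
t 7.88 tcp [0.4838 0.3553 0.236 ] yaw 5.3 tilt z [ 0.018 -0.002 -1.   ] F [-0.4  0.1  0.9] w 0.0007
shift units [-3.65 14.09  0.52]
```

View pics/f.png

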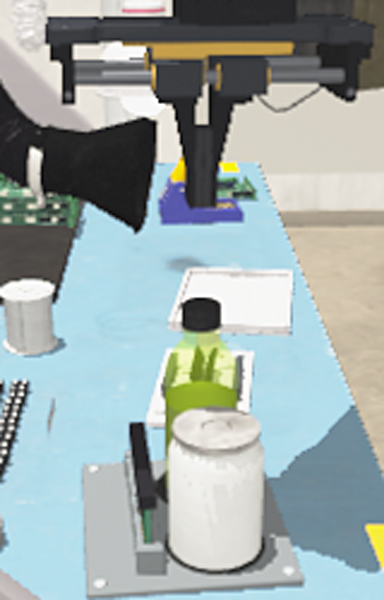

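Request:
carry_out(
  rows=[
    [-1,0,0,0,0],
    [-1,0,0,0,0],
    [-1,0,0,0,0],
    [-1,0,0,0,0],
    [-1,0,0,0,0],
    [-1,-0.05,0.06,0.7,0],
    [-1,0,0,0.7,0],
    [-1,0,0,0.7,0],
    [-1,0,0,0.7,0],
    [-1,0,0,0.6,0],
    [-1,0,0,0.2,0],
    [-1,0,0,0,0],
  ],
  force=30,
)

```text
time: 8.88
ee_pos: [0.4833, 0.3516, 0.1199]
eef_rot: [0.999, 0.046, 0.007, 0.002]
ft_force: [-0.3, -0.3, -0.2]
width: 0.0725
```

```bash
python3 - <<'E'
from h import *
tool([.482,.353,.127],np.radians(5))
E
```

```text
t 8.88 tcp [0.4833 0.3516 0.1199] yaw 5.3 tilt z [ 0.014 -0.004 -1.   ] F [-0.3 -0.3 -0.2] w 0.0725
shift units [-0.04 -0.05 -0.24] turn units 0.07 (tool z turn, down => minus world yaw)
```

Request:
carry_out(
  rows=[
    [0,-0.04,-0.05,-0.2,0],
    [1,0,0,0,0],
    [1,0,0,0,0],
    [1,0,0,0,0],
    [1,0,0,0,0],
    [1,0,0,0,0],
    [1,0,0,0,0],
    [1,0,0,0,0],
    [1,0,0,0,0],
    [1,0,0,0,0],
    [1,0,0,0,0],
    [1,0,0,0,0],
    [1,0,0,0,0],
    [1,0,0,0,0],
    [1,0,0,0,0],
  ],
)

```text
time: 10.13
ee_pos: [0.4829, 0.355, 0.1313]
eef_rot: [0.999, 0.046, 0.009, 0.001]
ft_force: [0.3, 0.6, 0.1]
width: 0.0381
```

Request:
carry_out(
  rows=[
    [1,0,0,0.05,0],
    [1,0,0,0.05,0],
    [1,0,0,0.05,0],
    [1,0,0,0,0],
  ],
)

```text
time: 10.47
ee_pos: [0.4834, 0.3578, 0.1319]
eef_rot: [0.999, 0.047, 0.011, -0.001]
ft_force: [-0.6, 0.7, -0.9]
width: 0.0384
```

Request:
carry_out(
  rows=[
    [0,0,0,0,0],
    [0,0,0.03,0,0],
    [0,0,0.03,0,0],
    [0,0,0.05,-0.2,0],
    [0,0,0.05,-0.2,0],
    [0,0,0,-0.05,0],
  ],
)

```text
time: 10.97
ee_pos: [0.4835, 0.3521, 0.1458]
eef_rot: [0.999, 0.047, 0.011, -0.001]
ft_force: [0.0, 0.3, 0.3]
width: 0.0438
```

```bash
python3 - <<'E'
from h import *
tool([.482,.353,.145],np.radians(5))
E
```

```text
t 10.97 tcp [0.4835 0.3521 0.1458] yaw 5.4 tilt z [ 0.022  0.002 -1.   ] F [0.  0.3 0.3] w 0.0438
shift units [-0.05 -0.03  0.03] turn units 0.07 (tool z turn, down => minus world yaw)
```

Request:
carry_out(
  rows=[
    [1,0,0,0.02,0],
    [1,0,0,0.02,0],
    [1,0,0,0.02,0],
    [1,0,0,0.02,0],
    [1,0,0,0.02,0],
    [1,0,0,0.02,0],
    [1,0,0,0.02,0],
  ],
)

```text
time: 11.55
ee_pos: [0.485, 0.3533, 0.1445]
eef_rot: [0.999, 0.046, 0.013, -0.002]
ft_force: [-0.6, -1.7, 8.2]
width: 0.0252
```

Request:
carry_out(
  rows=[
    [1,0,0,0,0],
    [1,0,0,-0.05,0],
    [1,0,0,-0.1,0],
    [1,0,0,-0.2,0],
  ],
)

```text
time: 11.88
ee_pos: [0.4838, 0.3525, 0.1536]
eef_rot: [0.999, 0.047, 0.012, -0.001]
ft_force: [0.1, 0.3, -1.7]
width: 0.0255
```

Request:
carry_out(
  rows=[
    [1,0,0,-0.4,0],
    [1,0,0,-0.5,0],
    [1,0,0,-0.5,0],
    [1,0,0,-0.5,0],
    [1,0,0,-0.4,0],
    [1,0,0,-0.2,0],
  ],
)

```text
time: 12.38
ee_pos: [0.481, 0.352, 0.2352]
eef_rot: [0.999, 0.047, 0.011, -0.001]
ft_force: [0.2, -0.2, -1.2]
width: 0.0254
```

```bash
python3 - <<'E'
from h import *
tool([.4144,-.0756,.23])
E
```

```text
t 12.38 tcp [0.481  0.352  0.2352] yaw 5.4 tilt z [ 0.021  0.003 -1.   ] F [ 0.2 -0.2 -1.2] w 0.0254
shift units [-3.56 13.98  0.09]
```

Smooth acceleration to the tray: total x −3.56, y 13.98.

Request:
carry_out(
  rows=[
    [1,-0.05,0.2,0,0],
    [1,-0.1,0.4,0,0],
    [1,-0.15,0.6,0,0],
    [1,-0.2,0.8,0,0],
    [1,-0.2,0.8,0,0],
    [1,-0.2,0.8,0,0],
    [1,-0.2,0.8,0,0],
    [1,-0.2,0.8,0,0],
    [1,-0.2,0.8,0,0],
    [1,-0.2,0.8,0,0],
    [1,-0.2,0.8,0,0],
    [1,-0.2,0.8,0,0],
    [1,-0.2,0.8,0,0],
    [1,-0.2,0.8,0,0],
    [1,-0.2,0.8,0,0],
    [1,-0.2,0.8,0,0],
    [1,-0.2,0.8,0,0],
    [1,-0.15,0.6,0,0],
    [1,-0.1,0.4,0,0],
    [1,-0.05,0.2,0,0],
  ],
)

```text
time: 14.05
ee_pos: [0.4037, -0.0897, 0.2222]
eef_rot: [0.999, 0.042, 0.004, 0.003]
ft_force: [0.1, 0.2, -1.1]
width: 0.0252
```

```bash
python3 - <<'E'
from h import *
tool([.4144,-.0756,.16]); crop("side",220,60,380,220,3.4,"g.png"); tool([.4144,-.0756,.16])
E
```

```text
t 14.05 tcp [ 0.4037 -0.0897  0.2222] yaw 4.9 tilt z [ 0.008 -0.006 -1.   ] F [ 0.1  0.2 -1.1] w 0.0252
shift units [ 0.38 -0.45  2.07] 
t 14.1 tcp [ 0.4036 -0.0903  0.2221] yaw 4.8 tilt z [ 0.007 -0.006 -1.   ] F [-0.2 -1.8 -2. ] w 0.0252
shift units [ 0.39 -0.47  2.07]
```

View pics/g.png

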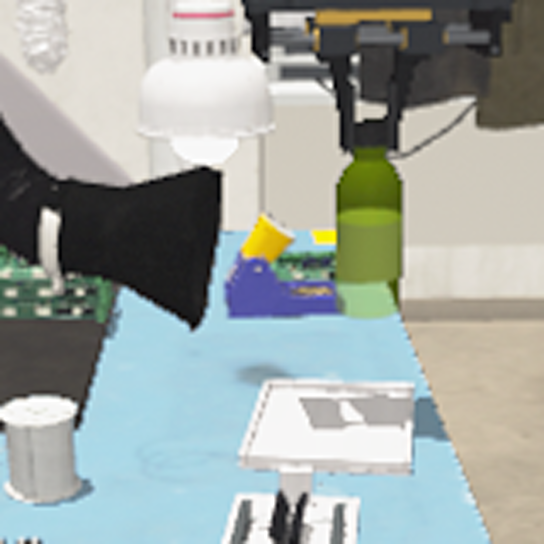

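Request:
carry_out(
  rows=[
    [1,0.19,-0.23,0.3,0],
    [1,0.19,-0.23,0.4,0],
    [1,0,0,0.5,0],
    [1,0,0,0.5,0],
    [1,0,0,0.4,0],
    [1,0,0,0.2,0],
    [1,0,0,0.1,0],
  ],
)

```text
time: 14.68
ee_pos: [0.4148, -0.0712, 0.1469]
eef_rot: [0.999, 0.043, 0.004, 0.003]
ft_force: [-0.3, -0.1, -2.3]
width: 0.0254
```

```bash
python3 - <<'E'
from h import *
tool([.4144,-.0756,.143])
E
```

```text
t 14.68 tcp [ 0.4148 -0.0712  0.1469] yaw 4.9 tilt z [ 0.009 -0.007 -1.   ] F [-0.3 -0.1 -2.3] w 0.0254
shift units [-0.03  0.14  0.13]
```

Request:
carry_out(
  rows=[
    [1,0,0.12,0.06,0],
    [1,0,0,0.06,0],
    [1,0,0,0.05,0],
  ],
)

```text
time: 14.93
ee_pos: [0.4162, -0.0749, 0.1429]
eef_rot: [0.999, 0.044, 0.005, 0.004]
ft_force: [-1.6, -2.6, 18.2]
width: 0.0256
```

Request:
carry_out(
  rows=[
    [1,0,0,-0.03,0],
    [0,0,0,0,0],
    [0,0,0,0,0],
    [0,0,0,0,0],
    [0,0,0,-0.1,0],
    [0,0,0,-0.4,0],
    [-1,0,0,-0.7,0],
    [-1,0,0,-0.8,0],
    [-1,0,0,-0.8,0],
    [-1,0,0,-0.5,0],
  ],
)

```text
time: 15.77
ee_pos: [0.4146, -0.0729, 0.247]
eef_rot: [0.999, 0.044, 0.005, 0.003]
ft_force: [0.0, 0.5, 0.2]
width: 0.0624
```

```bash
python3 - <<'E'
from h import *
tool([.475,.425,.2],np.radians(5))
camera("side");camera("top")
for c in("side","top"):
  for q in("cleaner_bottle","dispenser","card"):
    r=recognise(q,c)[:1]; print(c,q,[(np.round(d["box"],1),d["conf"].__round__(2)) for d in r])
print(proj("side",[.416,-.075,.004]),proj("side",[.416,-.075,.15]))
E
```

```text
t 15.77 tcp [ 0.4146 -0.0729  0.247 ] yaw 5.1 tilt z [ 0.01  -0.005 -1.   ] F [0.  0.5 0.2] w 0.0624
shift units [  3.46 -16.36   1.51] turn units 0.02 (tool z turn, down => minus world yaw)
side cleaner_bottle [(array([322.9, 156.8,  20.1,  58.4]), 0.81)]
side dispenser [(array([312.1, 263.5,  41.8,  65.4]), 0.66)]
side card [(array([280.2, 259.7,  13.8,  49.8]), 0.74)]
top cleaner_bottle [(array([393.2, 265.3,  39.1,  29.4]), 0.77)]
top dispenser [(array([168.9, 240.1,  35.9,  31.3]), 0.64)]
top card [(array([183.2, 215.8,  47.3,  10.5]), 0.48)]
[322.2 179.9] [323.5 127.6]
```

Request:
carry_out(
  rows=[
    [-1,0.17,-0.5,0,0],
    [-1,0.17,-0.8,0,0],
    [-1,0.17,-0.8,0,0],
    [-1,0.17,-0.8,0,0],
    [-1,0.17,-0.8,0,0],
    [-1,0.17,-0.8,0,0],
    [-1,0.17,-0.8,0,0],
    [-1,0.17,-0.8,0,0],
    [-1,0.17,-0.8,0,0],
    [-1,0.17,-0.8,0,0],
    [-1,0.17,-0.8,0,0],
    [-1,0.17,-0.8,0,0],
    [-1,0.17,-0.8,0,0],
    [-1,0.17,-0.8,0,0],
    [-1,0.17,-0.8,0,0],
    [-1,0.17,-0.8,0,0],
    [-1,0.17,-0.8,0,0],
    [-1,0.17,-0.8,0,0],
    [-1,0.17,-0.7,0,0],
    [-1,0.1,-0.4,0,0],
  ],
)

```text
time: 17.83
ee_pos: [0.474, 0.4056, 0.2258]
eef_rot: [0.999, 0.037, -0.009, 0.001]
ft_force: [-0.2, -0.6, 0.3]
width: 0.087
```

```bash
python3 - <<'E'
from h import *
tool([.475,.425,.13],np.radians(5)); tool([.475,.425,.076],np.radians(5))
E
```

```text
t 17.83 tcp [0.474  0.4056 0.2258] yaw 4.2 tilt z [-0.018 -0.003 -1.   ] F [-0.2 -0.6  0.3] w 0.087
shift units [ 0.14 -0.65  3.19] turn units -0.15 (tool z turn, down => minus world yaw)
t 17.83 tcp [0.474  0.4056 0.2258] yaw 4.2 tilt z [-0.018 -0.003 -1.   ] F [-0.2 -0.6  0.3] w 0.087
shift units [ 0.17 -0.65  4.99] turn units -0.15 (tool z turn, down => minus world yaw)
```

Request:
carry_out(
  rows=[
    [-1,0.1,-0.3,0.6,-0.1],
    [-1,0,-0.3,0.7,0],
    [-1,0,0,0.7,0],
    [-1,0,0,0.6,0],
    [-1,0,0,0.3,0],
    [-1,0,0,0.1,0],
  ],
)

```text
time: 18.33
ee_pos: [0.4699, 0.43, 0.1266]
eef_rot: [0.999, 0.045, -0.013, 0.0]
ft_force: [0.4, -0.2, 0.2]
width: 0.0871
```

```bash
python3 - <<'E'
from h import *
tool([.475,.425,.079],np.radians(5)); crop("side",220,100,380,310,2.8,"i.png")
E
```

```text
t 18.33 tcp [0.4699 0.43   0.1266] yaw 5.2 tilt z [-0.027 -0.001 -1.   ] F [ 0.4 -0.2  0.2] w 0.0871
shift units [0.2  0.18 1.58] turn units 0.03 (tool z turn, down => minus world yaw)
```

View pics/i.png

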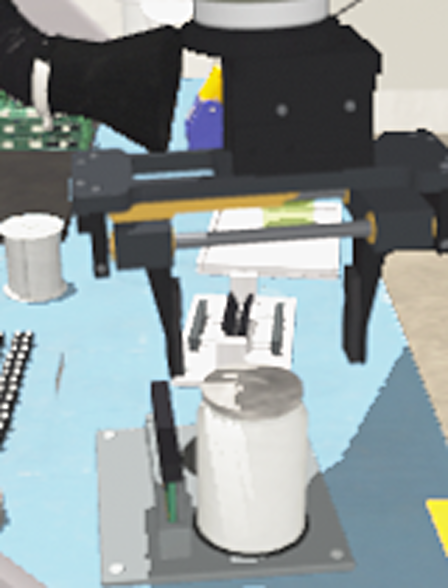

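Request:
carry_out(
  rows=[
    [-1,0.2,0.18,0,0],
    [-1,0,0,0.2,0],
    [-1,0,0,0.4,0],
  ],
)

```text
time: 18.63
ee_pos: [0.478, 0.4256, 0.1113]
eef_rot: [0.999, 0.044, -0.012, -0.002]
ft_force: [-0.7, 0.7, -0.1]
width: 0.0872
```

```bash
python3 - <<'E'
from h import *
tool([.475,.425,.079],np.radians(5))
E
```

```text
t 18.63 tcp [0.478  0.4256 0.1113] yaw 5.1 tilt z [-0.024  0.002 -1.   ] F [-0.7  0.7 -0.1] w 0.0872
shift units [-0.08  0.02  1.08] turn units 0.02 (tool z turn, down => minus world yaw)
```

Request:
carry_out(
  rows=[
    [-1,-0.06,0,0.3,0],
    [-1,0,0,0.3,0],
    [-1,0,0,0.3,0],
    [-1,0,0,0.1,0],
  ],
  force=25,
)

```text
time: 18.97
ee_pos: [0.476, 0.4244, 0.0775]
eef_rot: [0.999, 0.044, -0.012, -0.001]
ft_force: [-0.0, -0.7, -1.1]
width: 0.0871
```

```bash
python3 - <<'E'
from h import *
tool([.475,.425,.079],np.radians(5))
E
```

```text
t 18.97 tcp [0.476  0.4244 0.0775] yaw 5.0 tilt z [-0.023  0.002 -1.   ] F [-0.  -0.7 -1.1] w 0.0871
shift units [-0.03 -0.02 -0.05] turn units -0.00 (tool z turn, down => minus world yaw)
```

Request:
carry_out(
  rows=[
    [1,-0.02,0,0,0],
    [1,0,0,0,0],
    [1,0,0,0,0],
    [1,0,0,0,0],
    [1,0,0,0,0],
    [1,0,0,0,0],
    [1,0,0,0,0],
    [1,0,0,0,0],
    [1,0,0,-0.05,0],
    [1,0,0,-0.1,0],
    [1,0,0,-0.15,0],
  ],
)

```text
time: 19.88
ee_pos: [0.4748, 0.4238, 0.0854]
eef_rot: [0.999, 0.044, -0.013, -0.0]
ft_force: [-0.4, 0.3, -2.3]
width: 0.0609
```

Request:
carry_out(
  rows=[
    [1,0,0,-0.4,0],
    [1,0,0,-0.6,0],
    [1,0,0,-0.6,0],
    [1,0,0,-0.6,0],
    [1,0,0,-0.6,0],
    [1,0,0,-0.4,0],
    [1,0,0,-0.2,0],
  ],
)

```text
time: 20.47
ee_pos: [0.4765, 0.4239, 0.197]
eef_rot: [0.999, 0.045, -0.013, -0.001]
ft_force: [0.1, 0.4, -2.5]
width: 0.0612
```

```bash
python3 - <<'E'
from h import *
tool([.4248,.0057,.19],np.radians(5))
E
```

```text
t 20.47 tcp [0.4765 0.4239 0.197 ] yaw 5.1 tilt z [-0.026  0.    -1.   ] F [ 0.1  0.4 -2.5] w 0.0612
shift units [-2.95 13.73  0.27] turn units 0.03 (tool z turn, down => minus world yaw)
```

Plan ~5 % short: x −2.8, y 13.0.

Request:
carry_out(
  rows=[
    [1,-0.05,0.2,0,0],
    [1,-0.1,0.4,0,0],
    [1,-0.15,0.6,0,0],
    [1,-0.17,0.8,0,0],
    [1,-0.17,0.8,0,0],
    [1,-0.17,0.8,0,0],
    [1,-0.17,0.8,0,0],
    [1,-0.17,0.8,0,0],
    [1,-0.17,0.8,0,0],
    [1,-0.17,0.8,0,0],
    [1,-0.17,0.8,0,0],
    [1,-0.17,0.8,0,0],
    [1,-0.17,0.8,0,0],
    [1,-0.17,0.8,0,0],
    [1,-0.17,0.8,0,0],
    [1,-0.17,0.8,0,0],
    [1,-0.15,0.7,0,0],
    [1,-0.1,0.5,0,0],
    [1,-0.05,0.2,0,0],
  ],
)

```text
time: 22.05
ee_pos: [0.412, 0.0018, 0.184]
eef_rot: [0.999, 0.043, -0.024, 0.004]
ft_force: [-0.3, 0.2, -3.0]
width: 0.0607
```

```bash
python3 - <<'E'
from h import *
tool([.4248,.0057,.085],np.radians(5))
E
```

```text
t 22.05 tcp [0.412  0.0018 0.184 ] yaw 4.9 tilt z [-0.047 -0.009 -0.999] F [-0.3  0.2 -3. ] w 0.0607
shift units [ 0.59 -0.11  3.27] turn units -0.02 (tool z turn, down => minus world yaw)
```

Request:
carry_out(
  rows=[
    [1,0.3,-0.05,0.3,0],
    [1,0.28,-0.05,0.5,0],
    [1,0,0,0.6,0],
    [1,0,0,0.6,0],
    [1,0,0,0.5,0],
    [1,0,0,0.3,0],
    [1,0,0,0.15,0],
  ],
)

```text
time: 22.63
ee_pos: [0.4213, -0.0033, 0.0882]
eef_rot: [0.999, 0.037, -0.025, 0.013]
ft_force: [-0.1, 0.6, -2.2]
width: 0.0606
```

```bash
python3 - <<'E'
from h import *
tool([.4248,.0057,.077],np.radians(5))
E
```

```text
t 22.63 tcp [ 0.4213 -0.0033  0.0882] yaw 4.2 tilt z [-0.048 -0.027 -0.998] F [-0.1  0.6 -2.2] w 0.0606
shift units [ 0.16 -0.3   0.36] turn units -0.15 (tool z turn, down => minus world yaw)
```

Request:
carry_out(
  rows=[
    [1,0.15,-0.3,0,0],
    [1,0,0,0.1,0],
    [1,0,0,0.1,0],
  ],
)

```text
time: 22.88
ee_pos: [0.4236, 0.0052, 0.0806]
eef_rot: [0.999, 0.037, -0.026, 0.013]
ft_force: [-0.7, -0.6, -2.8]
width: 0.0607
```

```bash
python3 - <<'E'
from h import *
tool([.4248,.0057,.077],np.radians(5)); print(np.round(read_state()["joint_positions"],2))
E
```

```text
t 22.88 tcp [0.4236 0.0052 0.0806] yaw 4.2 tilt z [-0.05  -0.027 -0.998] F [-0.7 -0.6 -2.8] w 0.0607
shift units [ 0.05 -0.02  0.12] turn units -0.16 (tool z turn, down => minus world yaw)
[ 1.02  0.32 -1.25  2.06  0.36  1.07 -0.34]
```

Request:
carry_out(
  rows=[
    [1,0,0,0.06,0],
    [1,0,0,0.06,0],
    [1,0,0,0.06,0],
  ],
)

```text
time: 23.13
ee_pos: [0.4233, 0.0039, 0.0752]
eef_rot: [0.999, 0.037, -0.025, 0.013]
ft_force: [-2.0, -2.4, 8.3]
width: 0.0609
```

Request:
carry_out(
  rows=[
    [0.3,0,0,0.02,0],
    [-1,0,0,0,0],
    [-1,0,0,0,0],
    [-1,0,0,0,0],
    [-1,0,0,0,0],
    [-1,0,0,0,0],
    [-1,0,0,-0.2,0],
    [-1,0,0,-0.6,0],
    [-1,0,0,-0.8,0],
    [-1,0,0,-0.8,0],
    [-1,0,0,-0.8,0],
    [-1,0,0,-0.8,0],
    [-1,0,0,-0.5,0],
  ],
)

```text
time: 24.22
ee_pos: [0.4289, 0.0091, 0.2147]
eef_rot: [0.999, 0.039, -0.028, 0.012]
ft_force: [0.4, 0.2, 0.3]
width: 0.0869
```

```bash
python3 - <<'E'
from h import *
tool([.5238,.392,.17],np.radians(5)); crop("side",220,60,380,310,2.4,"j.png"); cv2.imwrite("pics/top_j.png",camera("top"))
E
```

```text
t 24.22 tcp [0.4289 0.0091 0.2147] yaw 4.4 tilt z [-0.054 -0.026 -0.998] F [0.4 0.2 0.3] w 0.0869
shift units [  4.21 -12.51   0.99] turn units -0.12 (tool z turn, down => minus world yaw)
```

View pics/j.png

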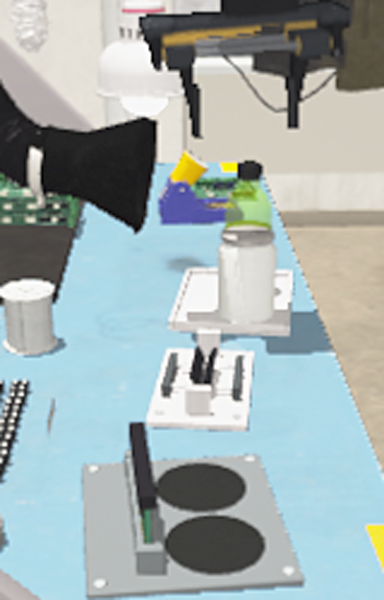

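Request:
carry_out(
  rows=[
    [-1,0.17,-0.3,0,0],
    [-1,0.17,-0.5,0,0],
    [-1,0.17,-0.5,0,0],
    [-1,0.17,-0.5,0,0],
    [-1,0.17,-0.5,0,0],
    [-1,0.17,-0.5,0,0],
    [-1,0.17,-0.5,0,0],
    [-1,0.17,-0.5,0,0],
    [-1,0.17,-0.5,0,0],
    [-1,0.17,-0.5,0,0],
    [-1,0.17,-0.5,0,0],
    [-1,0.17,-0.5,0,0],
    [-1,0.17,-0.5,0,0],
    [-1,0.17,-0.5,0,0],
    [-1,0.17,-0.5,0,0],
    [-1,0.17,-0.5,0,0],
    [-1,0.17,-0.5,0,0],
    [-1,0.17,-0.5,0,0],
    [-1,0.17,-0.5,0,0],
    [-1,0.17,-0.5,0,0],
  ],
)

```text
time: 25.98
ee_pos: [0.5073, 0.3181, 0.1819]
eef_rot: [0.999, 0.035, -0.037, 0.018]
ft_force: [0.1, -0.6, 0.6]
width: 0.087
```

```bash
python3 - <<'E'
from h import *
print("pads",ray("side",(220+200/2.4,60+488/2.4),.006),ray("side",(220+215/2.4,60+545/2.4),.006))
i=cv2.imread("pics/top_j.png"); g=cv2.cvtColor(i,cv2.COLOR_BGR2GRAY)[195:270,145:230]
n,l,s,c=cv2.connectedComponentsWithStats((g<70).astype(np.uint8))
for k in range(1,n):
    if s[k,4]>60: print(s[k],ray("top",c[k]+[145,195],.006),ray("top",c[k]+[145,195],.058))
tool([.5238,.392,.13],np.radians(5))
E
```

```text
pads [0.4836 0.356  0.006 ] [0.4761 0.4274 0.006 ]
[ 15  16  48  11 279] [0.5263 0.4047 0.006 ] [0.5234 0.393  0.058 ]
[ 15  25  29  32 657] [0.4763 0.4245 0.006 ] [0.4762 0.4117 0.058 ]
[ 46  25  29  29 640] [0.4824 0.3532 0.006 ] [0.482  0.3443 0.058 ]
t 25.98 tcp [0.5073 0.3181 0.1819] yaw 3.9 tilt z [-0.073 -0.039 -0.997] F [ 0.1 -0.6  0.6] w 0.087
shift units [ 0.84 -2.48  1.59] turn units -0.22 (tool z turn, down => minus world yaw)
```

Request:
carry_out(
  rows=[
    [-1,0.17,-0.5,0,0],
    [-1,0.17,-0.5,0,0],
    [-1,0.17,-0.5,0,0],
    [-1,0.17,-0.5,0,0],
    [-1,0.1,-0.3,0,0],
  ],
)

```text
time: 26.4
ee_pos: [0.524, 0.3932, 0.1706]
eef_rot: [0.998, 0.036, -0.041, 0.02]
ft_force: [0.3, -0.2, 0.2]
width: 0.0871
```

```bash
python3 - <<'E'
from h import *
tool([.5238,.392,.13],np.radians(5)); print(np.round(read_state()["joint_positions"],3))
E
```

```text
t 26.4 tcp [0.524  0.3932 0.1706] yaw 4.0 tilt z [-0.08  -0.043 -0.996] F [ 0.3 -0.2  0.2] w 0.0871
shift units [ 0.1  -0.01  1.35] turn units -0.19 (tool z turn, down => minus world yaw)
[-0.05   0.736 -1.054  1.326  0.582  1.504 -0.993]
```

Request:
carry_out(
  rows=[
    [-1,0,0,0,0],
    [-1,0,0,0,0],
    [-1,0,0,0,0],
    [-1,0,0,0,0],
    [-1,0,0,0,0],
    [-1,0,0,0,0],
  ],
)

```text
time: 26.9
ee_pos: [0.5221, 0.393, 0.1667]
eef_rot: [0.998, 0.037, -0.043, 0.021]
ft_force: [0.6, -0.2, -0.1]
width: 0.0871
```

```bash
python3 - <<'E'
from h import *
tool([.5238,.392,.13],np.radians(5)); print(np.round(read_state()["joint_positions"],3))
E
```

```text
t 26.9 tcp [0.5221 0.393  0.1667] yaw 4.2 tilt z [-0.084 -0.046 -0.995] F [ 0.6 -0.2 -0.1] w 0.0871
shift units [ 0.16 -0.01  1.22] turn units -0.17 (tool z turn, down => minus world yaw)
[-0.051  0.74  -1.052  1.33   0.582  1.503 -0.993]
```

Request:
carry_out(
  rows=[
    [-1,0.16,0,0.4,-0.15],
    [-1,0.05,0,0.6,0],
    [-1,0.05,0,0.6,0],
    [-1,0.05,0,0.6,0],
    [-1,0.05,0,0.6,0],
  ],
)

```text
time: 27.32
ee_pos: [0.5298, 0.3891, 0.0812]
eef_rot: [0.998, 0.044, -0.039, 0.019]
ft_force: [-0.4, -0.6, 0.2]
width: 0.0868
```

```bash
python3 - <<'E'
from h import *
tool([.524,.392,.048],np.radians(5)); print(np.round(read_state()["joint_positions"],3))
E
```

```text
t 27.32 tcp [0.5298 0.3891 0.0812] yaw 4.9 tilt z [-0.077 -0.042 -0.996] F [-0.4 -0.6  0.2] w 0.0868
shift units [-0.09 -0.15  1.11] turn units -0.01 (tool z turn, down => minus world yaw)
[-0.051  0.817 -1.009  1.407  0.645  1.369 -1.002]
```

Request:
carry_out(
  rows=[
    [-1,-0.05,-0.15,0.4,0],
    [-1,0,0,0.4,0],
    [-1,0,0,0.3,0],
  ],
  force=40,
)

```text
time: 27.57
ee_pos: [0.5253, 0.39, 0.0424]
eef_rot: [0.998, 0.044, -0.04, 0.021]
ft_force: [0.2, -0.3, 0.6]
width: 0.0868
```

```bash
python3 - <<'E'
from h import *
tool([.524,.392,.048],np.radians(5)); crop("side",230,180,350,310,4,"k.png")
E
```

```text
t 27.57 tcp [0.5253 0.39   0.0424] yaw 4.9 tilt z [-0.079 -0.045 -0.996] F [ 0.2 -0.3  0.6] w 0.0868
shift units [-0.05 -0.06 -0.18] turn units -0.02 (tool z turn, down => minus world yaw)
```

View pics/k.png

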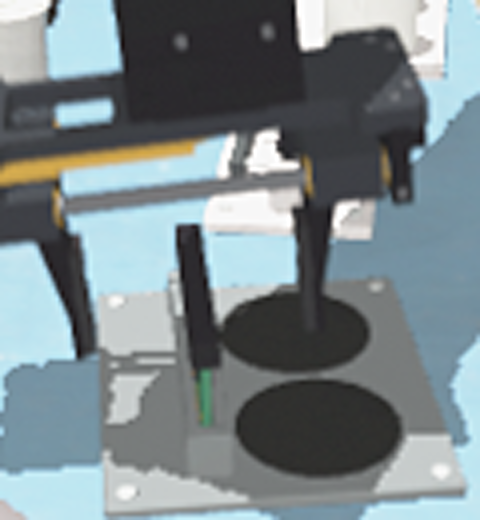

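Request:
carry_out(
  rows=[
    [1,-0.05,-0.06,-0.15,0],
    [1,0,0,0,0],
    [1,0,0,0,0],
    [1,0,0,0,0],
    [1,0,0,0,0],
    [1,0,0,0,0],
    [1,0,0,0,0],
    [1,0,0,0,0],
    [1,0,0,0,0],
    [1,0,0,0,0],
    [1,0,0,0,0],
    [1,0,0,0,0],
    [1,0,0,0,0],
    [1,0,0,0,0],
  ],
  force=30,
)

```text
time: 28.78
ee_pos: [0.5245, 0.3933, 0.0495]
eef_rot: [0.998, 0.044, -0.039, 0.02]
ft_force: [-0.3, 0.2, 1.1]
width: 0.0117
```

```bash
python3 - <<'E'
from h import *
tool([.524,.392,.047],np.radians(5))
E
```

```text
t 28.78 tcp [0.5245 0.3933 0.0495] yaw 5.0 tilt z [-0.076 -0.043 -0.996] F [-0.3  0.2  1.1] w 0.0117
shift units [-0.01  0.04  0.09] turn units -0.01 (tool z turn, down => minus world yaw)
```

Request:
carry_out(
  rows=[
    [1,-0.01,0.01,-0.15,0],
    [1,-0.02,0.01,-0.3,0],
    [1,-0.03,0.01,-0.4,0],
    [1,-0.04,0.02,-0.5,0],
    [1,-0.04,0.02,-0.5,0],
    [1,-0.04,0.02,-0.5,0],
    [1,-0.03,0.01,-0.4,0],
    [1,0,0,-0.2,0],
  ],
)

```text
time: 29.45
ee_pos: [0.5246, 0.3936, 0.1483]
eef_rot: [0.998, 0.044, -0.039, 0.019]
ft_force: [-0.1, -0.0, -0.9]
width: 0.0121
```

```bash
python3 - <<'E'
from h import *
i=cv2.imread("pics/top_j.png")[220:260,240:320]; cv2.imwrite("pics/clip.png",cv2.resize(i,None,fx=8,fy=8,interpolation=cv2.INTER_CUBIC))
tool([.473,.177,.13],np.radians(-7)); crop("side",230,100,350,300,3,"l.png")
E
```

```text
t 29.45 tcp [0.5246 0.3936 0.1483] yaw 5.0 tilt z [-0.076 -0.042 -0.996] F [-0.1 -0.  -0.9] w 0.0121
shift units [-2.29  7.01  1.04] turn units 2.40 (tool z turn, down => minus world yaw)
```

View pics/l.png

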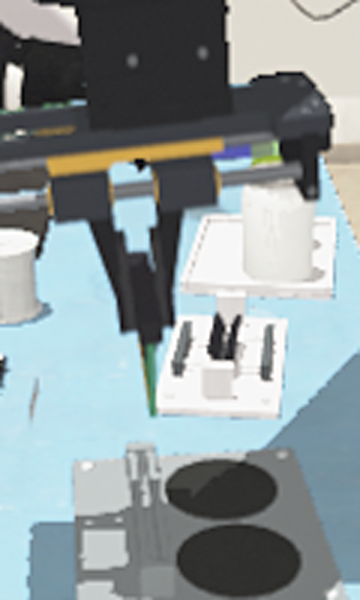

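View pics/clip.png

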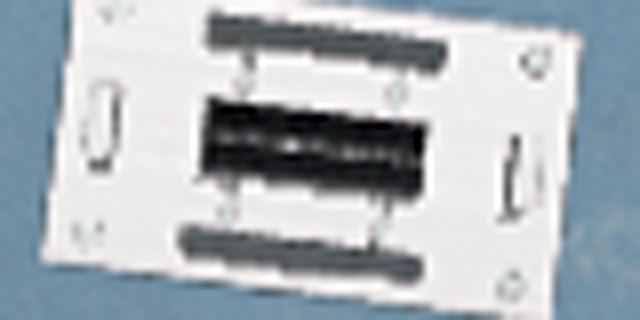

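```bash
python3 - <<'E'
from h import *
print(ray("top",(240+310/8,220+147/8),.018),ray("top",(240+315/8,220+147/8),.03),ray("top",(240+308/8,220+152/8),.034))
# side view slot of clip: jaws in l.png (225,335)
print("side V",ray("side",(230+225/3,100+335/3),.03))
tool([.476,.179,.13],np.radians(-7))
E
```

```text
[0.4722 0.1805 0.018 ] [0.4722 0.1791 0.03  ] [0.4708 0.1812 0.034 ]
side V [0.4742 0.189  0.03  ]
t 29.5 tcp [0.525  0.3941 0.1492] yaw 5.0 tilt z [-0.075 -0.041 -0.996] F [0.9 1.6 1.6] w 0.0118
shift units [-2.19  6.97  1.06] turn units 2.40 (tool z turn, down => minus world yaw)
```

Request:
carry_out(
  rows=[
    [1,-0.1,0.3,0,0],
    [1,-0.16,0.5,0,0],
    [1,-0.16,0.5,0,0],
    [1,-0.16,0.5,0,0],
    [1,-0.16,0.5,0,0],
    [1,-0.16,0.5,0,0],
    [1,-0.16,0.5,0,0],
    [1,-0.16,0.5,0,0],
    [1,-0.16,0.5,0,0],
    [1,-0.16,0.5,0,0],
    [1,-0.16,0.5,0,0],
    [1,-0.16,0.5,0,0],
    [1,-0.1,0.4,0,0],
    [1,0,0,0,0.6],
    [1,0,0,0,0.6],
    [1,0,0,0,0.6],
    [1,0,0,0,0.6],
  ],
)

```text
time: 30.92
ee_pos: [0.4723, 0.1792, 0.1501]
eef_rot: [0.996, -0.067, -0.044, 0.031]
ft_force: [0.4, 0.9, -1.1]
width: 0.0116
```

```bash
python3 - <<'E'
from h import *
tool([.476,.185,.09],np.radians(-7))
E
```

```text
t 30.92 tcp [0.4723 0.1792 0.1501] yaw -7.9 tilt z [-0.092 -0.055 -0.994] F [ 0.4  0.9 -1.1] w 0.0116
shift units [ 0.26 -0.34  1.97] turn units -0.18 (tool z turn, down => minus world yaw)
```

Request:
carry_out(
  rows=[
    [1,0.26,-0.2,0.3,-0.18],
    [1,0,-0.14,0.5,0],
    [1,0,0,0.5,0],
    [1,0,0,0.3,0],
  ],
)

```text
time: 31.25
ee_pos: [0.4757, 0.1829, 0.0977]
eef_rot: [0.997, -0.063, -0.044, 0.032]
ft_force: [-0.0, 0.1, -0.0]
width: 0.0118
```

```bash
python3 - <<'E'
from h import *
tool([.4768,.1855,.0735],np.radians(-7)); crop("side",250,130,350,250,5,"m.png")
E
```

```text
t 31.25 tcp [0.4757 0.1829 0.0977] yaw -7.4 tilt z [-0.092 -0.057 -0.994] F [-0.   0.1 -0. ] w 0.0118
shift units [ 0.09 -0.15  0.79] turn units -0.08 (tool z turn, down => minus world yaw)
```

View pics/m.png

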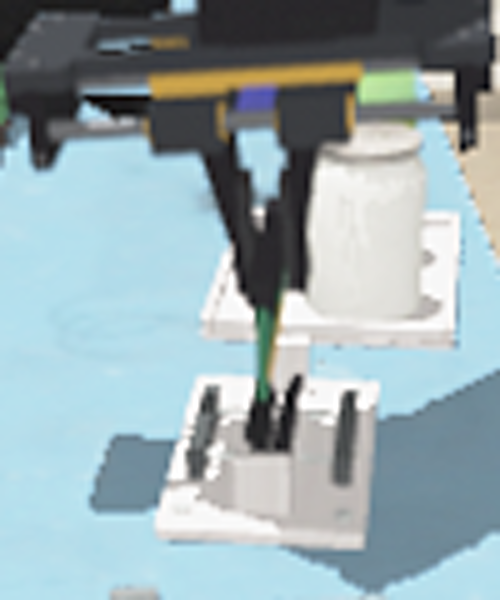

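```bash
python3 - <<'E'
from h import *
i=lambda u,v:(250+u/5,130+v/5)
print("card near bottom",ray("side",i(265,397),.052),"top front of bar",ray("side",i(258,300),.09))
for u,v in((262,400),(270,405),(280,405),(292,378),(245,420),(290,450),(262,452)): print((u,v),ray("side",i(u,v),.03),ray("side",i(u,v),.034))
M=R.from_quat(read_state()["eef_rot"]).as_matrix();print(M.round(3))
p=np.array(read_state()["ee_pos"])
for s in(1,-1): print("pred corner",p+M@[0,s*.048,.0435])
a=np.radians(-7);
for cx,cy in((.4728,.183),): print("slot near end top px", [((proj("side",[cx-np.sin(a)*l,cy+np.cos(a)*l,z])-[250,130])*5).round() for l in(.032,-.032) for z in(.02,.03)])
E
```

```text
card near bottom [0.4798 0.2253 0.052 ] top front of bar [0.4824 0.214  0.09  ]
(262, 400) [0.4795 0.1803 0.03  ] [0.4798 0.189  0.034 ]
(270, 405) [0.4762 0.1855 0.03  ] [0.4766 0.1942 0.034 ]
(280, 405) [0.4719 0.1856 0.03  ] [0.4723 0.1943 0.034 ]
(292, 378) [0.4654 0.1572 0.03  ] [0.4659 0.1662 0.034 ]
(245, 420) [0.4873 0.2004 0.03  ] [0.4876 0.2089 0.034 ]
(290, 450) [0.4697 0.2297 0.03  ] [0.4701 0.2378 0.034 ]
(262, 452) [0.4812 0.2312 0.03  ] [0.4815 0.2394 0.034 ]
[[ 0.988 -0.122 -0.094]
 [-0.128 -0.99  -0.058]
 [-0.086  0.069 -0.994]]
pred corner [0.46474972 0.13244603 0.0565322 ]
pred corner [0.4764564  0.22749608 0.04986571]
slot near end top px [array([272., 456.]), array([272., 434.]), array([283., 393.]), array([283., 372.])]
```

Request:
carry_out(
  rows=[
    [1,0.03,-0.03,0.4,0],
    [1,0.03,-0.03,0.3,0],
    [1,0.01,-0.01,0.1,0],
  ],
  force=40,
)

```text
time: 31.55
ee_pos: [0.4736, 0.1825, 0.0696]
eef_rot: [0.996, -0.063, -0.046, 0.032]
ft_force: [-0.7, -0.3, -0.7]
width: 0.0114
```

Request:
carry_out(
  rows=[
    [1,0.01,-0.01,0.15,0],
    [1,0.01,-0.01,0.15,0],
    [1,0.01,-0.01,0.15,0],
  ],
)

```text
time: 31.8
ee_pos: [0.4748, 0.1831, 0.0559]
eef_rot: [0.997, -0.063, -0.044, 0.032]
ft_force: [0.2, -1.4, 3.7]
width: 0.0115
```

```bash
python3 - <<'E'
from h import *
tool([.4765,.1855,.0515],np.radians(-7))
E
```

```text
t 31.8 tcp [0.4748 0.1831 0.0559] yaw -7.4 tilt z [-0.092 -0.057 -0.994] F [ 0.2 -1.4  3.7] w 0.0115
shift units [ 0.06 -0.1   0.14] turn units -0.07 (tool z turn, down => minus world yaw)
```

Request:
carry_out(
  rows=[
    [1,0.01,-0.01,0.15,0],
    [1,0.01,-0.01,0.15,0],
    [1,0.01,-0.01,0.15,0],
  ],
)

```text
time: 32.05
ee_pos: [0.4811, 0.1819, 0.0489]
eef_rot: [0.997, -0.064, -0.038, 0.034]
ft_force: [-5.1, -9.4, 45.7]
width: 0.0118
```

```bash
python3 - <<'E'
from h import *
tool([.4765,.1855,.0515],np.radians(-7)); crop("side",250,130,350,250,5,"n.png")
E
```

```text
t 32.05 tcp [0.4811 0.1819 0.0489] yaw -7.5 tilt z [-0.081 -0.062 -0.995] F [-5.1 -9.4 45.7] w 0.0118
shift units [-0.17 -0.09 -0.08] turn units -0.11 (tool z turn, down => minus world yaw)
```

View pics/n.png

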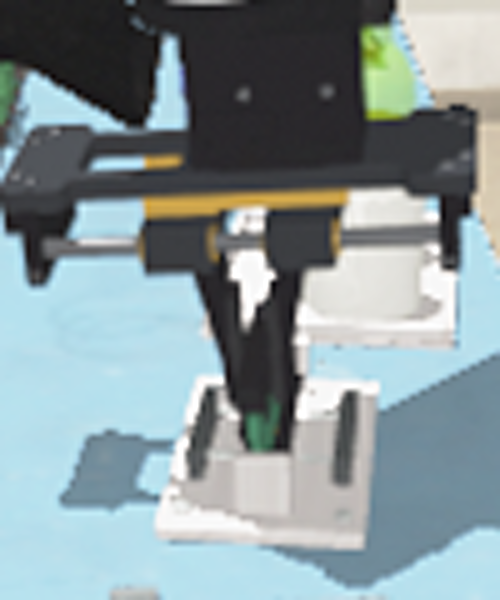

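Request:
carry_out(
  rows=[
    [1,-0.1,0,-0.04,0],
    [1,-0.1,0,0,0],
    [0.5,0,0,0,0],
    [-0.2,0,0,0,0],
    [-0.2,0,0,0,0],
    [-0.2,0,0,0,0],
    [-0.2,0,0,0,0],
    [-0.2,0,0,0,0],
  ],
)

```text
time: 32.77
ee_pos: [0.475, 0.1827, 0.0499]
eef_rot: [0.997, -0.065, -0.038, 0.034]
ft_force: [-0.7, 0.8, 0.6]
width: 0.0437
```

```bash
python3 - <<'E'
from h import *
tool([.473,.183,.0515],np.radians(-7))
E
```

```text
t 32.77 tcp [0.475  0.1827 0.0499] yaw -7.6 tilt z [-0.081 -0.063 -0.995] F [-0.7  0.8  0.6] w 0.0437
shift units [-0.07  0.   -0.05] turn units -0.11 (tool z turn, down => minus world yaw)
```

Request:
carry_out(
  rows=[
    [-0.2,-0.02,0.02,-0.3,0],
    [-0.2,-0.04,0.04,-0.6,0],
    [-1,-0.05,0.05,-0.8,0],
    [-1,-0.05,0.05,-0.8,0],
    [-1,-0.05,0.05,-0.8,0],
    [-1,-0.05,0.05,-0.8,0],
    [-1,0,0.3,-0.3,0],
    [-1,-0.2,0.6,0,0],
    [-1,-0.2,0.6,0,0],
    [-1,-0.2,0.6,0,0],
    [-1,-0.2,0.6,0,0],
    [-1,-0.2,0.6,0,0],
    [-1,-0.1,0.4,0,0],
  ],
)

```text
time: 33.85
ee_pos: [0.4272, 0.0811, 0.2051]
eef_rot: [0.997, -0.059, -0.039, 0.032]
ft_force: [0.5, 0.2, 0.4]
width: 0.0869
```

```bash
python3 - <<'E'
from h import *
tool([.4235,.0045,.17],np.radians(-2)); s=camera("side")[150:250,240:345]; t=camera("top")[205:285,235:355]
cv2.imwrite("pics/o.png",np.hstack([cv2.resize(s,(420,400),interpolation=cv2.INTER_CUBIC),cv2.resize(t,(380,400),interpolation=cv2.INTER_CUBIC)]))
for c in("side","top"):
  for q in("card","dispenser","cleaner_bottle"): print(c,q,[(np.round(d["xy"],1),round(d["conf"],2)) for d in pinpoint(q,c)][:1],[(np.round(d["box"],1),round(d["conf"],2)) for d in recognise(q,c)][:1])
a=np.radians(-7)
for l in(.05,-.05): print("expected bar end px",proj("side",[.4728-np.sin(a)*l,.183+np.cos(a)*l,.06]),proj("top",[.4728-np.sin(a)*l,.183+np.cos(a)*l,.06]))
E
```

```text
t 33.85 tcp [0.4272 0.0811 0.2051] yaw -6.9 tilt z [-0.082 -0.06  -0.995] F [0.5 0.2 0.4] w 0.0869
shift units [0.27 2.46 1.33] turn units -0.98 (tool z turn, down => minus world yaw)
side card [(array([295. , 278.3]), 0.66)] [(array([303.1, 202.8,   8. ,  31.9]), 0.63)]
side dispenser [(array([321.2, 184.9]), 0.67)] [(array([323. , 172.9,  24.7,  43.1]), 0.92)]
side cleaner_bottle [] [(array([323.1, 140.8,  19.1,  27.3]), 0.81)]
top card [(array([276.3, 237.9]), 0.71)] [(array([279.1, 237.2,  43.8,   9.7]), 0.6)]
top dispenser [] [(array([190.9, 227.8,  70.4,  63.4]), 0.37)]
top cleaner_bottle [] []
expected bar end px [303.6 207.3] [255.3 235.4]
expected bar end px [307.4 189. ] [300.3 240.9]
```

View pics/o.png

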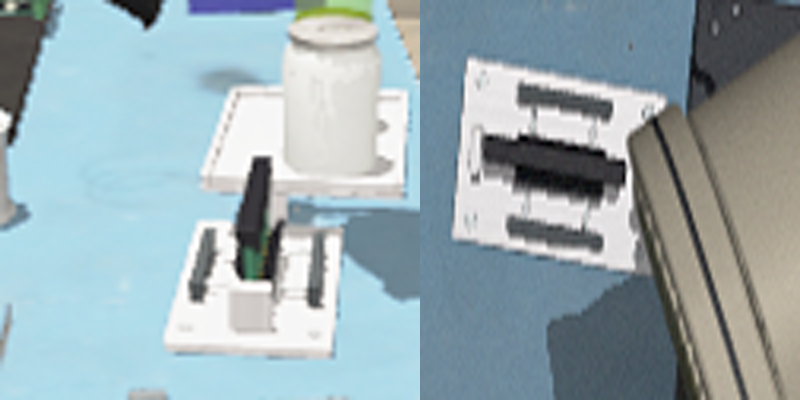

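```bash
python3 - <<'E'
from h import *
i=camera("side"); 
m=silhouettes("card","side")
if m: 
    k=m[0]["mask"]; ys,xs=np.nonzero(k); print(m[0]["conf"],len(ys))
    for v in range(ys.min(),ys.max()+1): r=xs[ys==v]; print(v,r.min(),r.max(),end=" | ")
g=cv2.cvtColor(i,cv2.COLOR_BGR2GRAY)
print(); print(g[184:226,296:314])
a=np.radians(-7);c=np.array([.4735,.183])
def P(x,y,z): return proj("side",[*(c+[np.cos(a)*x-np.sin(a)*y,np.sin(a)*x+np.cos(a)*y]),z])
for pit in(0,.06): print(pit,[(x,y,P(x,y,.06-pit*y).tolist(),P(x,y,.048-pit*y).tolist()) for y in(.05,-.05) for x in(.006,-.006)])
print("post",[P(x,.057,.034) for x in(-.01,.01)])
E
```

```text
0.61 249
188 305 305 | 189 303 307 | 190 303 308 | 191 303 308 | 192 302 308 | 193 302 308 | 194 302 308 | 195 302 308 | 196 302 307 | 197 302 307 | 198 301 307 | 199 301 307 | 200 301 307 | 201 300 307 | 202 300 307 | 203 300 308 | 204 299 308 | 205 299 308 | 206 299 308 | 207 299 308 | 208 298 308 | 209 298 308 | 210 298 308 | 211 299 308 | 212 299 307 | 213 299 307 | 214 300 307 | 215 300 307 | 216 300 306 | 217 301 306 | 218 301 306 | 219 301 305 | 220 302 305 | 
[[240 248 247 246 246 246 247 247 247 247 246 246 247 247 246 208 217 221]
 [248 247 247 247 246 246 247 247 247 247 247 247 247 248 246 207 217 220]
 [248 247 247 247 247 247 247 247 247 247 247 247 247 248 244 206 216 220]
 [248 247 247 247 247 247 247 248 249 249 249 248 248 247 234 205 215 218]
 [248 247 247 247 247 247 250 251 253 254 252 250 250 248 235 206 215 217]
 [247 247 247 247 247 249 250 142  96  99  95 131 238 250 241 205 214 217]
 [247 247 247 247 247 250 245  79  46  49  44 117 241 251 247 214 212 216]
 [247 247 247 247 248 251 213  41  53  55  49 107 239 251 248 240 219 214]
 [247 247 247 247 249 253 19
[... 2267 characters left out ...]
 237 121 186 178 207 232 231]
 [245 218 204 202 204 203 202 200 200 202 207 173 130 185 179 222 247 245]
 [246 219 206 204 207 205 205 202 202 204 210 184 147 183 204 226 222 221]
 [246 219 205 205 207 206 205 203 203 204 212 204 176 178 234 250 248 248]]
0 [(0.006, 0.05, [300.3, 207.2], [300.3, 212.6]), (-0.006, 0.05, [306.2, 207.4], [306.2, 212.8]), (0.006, -0.05, [304.5, 188.9], [304.4, 193.9]), (-0.006, -0.05, [309.8, 189.1], [309.8, 194.1])]
0.06 [(0.006, 0.05, [300.3, 208.5], [300.3, 213.9]), (-0.006, 0.05, [306.2, 208.8], [306.2, 214.2]), (0.006, -0.05, [304.5, 187.7], [304.4, 192.7]), (-0.006, -0.05, [309.8, 187.9], [309.8, 192.8])]
post [array([307.9, 220.6]), array([298. , 220.2])]
```

Request:
carry_out(
  rows=[
    [-1,0.05,0.4,0,0],
    [-1,0.05,0.5,0.1,0],
    [-1,0.05,0.5,0.2,0],
    [-1,0.05,0.5,0.2,0],
    [-1,0.05,0.4,0.3,0],
    [-1,0,0.1,0.3,0],
  ],
  force=25,
)

```text
time: 35.15
ee_pos: [0.4255, 0.0068, 0.1763]
eef_rot: [0.997, -0.057, -0.038, 0.032]
ft_force: [-0.0, 0.1, 0.5]
width: 0.0871
```

```bash
python3 - <<'E'
from h import *
tool([.424,.004,.12],np.radians(-7)); print("disp top centre",ray("side",(323,172.9-43.1/2+3),.094))
E
```

```text
t 35.15 tcp [0.4255 0.0068 0.1763] yaw -6.7 tilt z [-0.079 -0.059 -0.995] F [-0.   0.1  0.5] w 0.0871
shift units [ 0.1  -0.03  1.88] turn units 0.07 (tool z turn, down => minus world yaw)
disp top centre [ 0.4204 -0.0194  0.094 ]
```

Request:
carry_out(
  rows=[
    [-1,0.06,-0.03,0.5,0],
    [-1,0.05,-0.03,0.6,0],
    [-1,0.05,-0.03,0.5,0],
    [-1,0.02,0,0.3,0],
  ],
)

```text
time: 35.48
ee_pos: [0.4265, 0.0046, 0.1149]
eef_rot: [0.997, -0.059, -0.037, 0.032]
ft_force: [-0.0, 0.4, -0.3]
width: 0.087
```

```bash
python3 - <<'E'
from h import *
tool([.4235,.004,.076],np.radians(-7))
E
```

```text
t 35.48 tcp [0.4265 0.0046 0.1149] yaw -6.9 tilt z [-0.078 -0.059 -0.995] F [-0.   0.4 -0.3] w 0.087
shift units [-0.01 -0.06  1.3 ] turn units 0.03 (tool z turn, down => minus world yaw)
```

Request:
carry_out(
  rows=[
    [-1,0,-0.02,0.3,0],
    [-1,0,-0.02,0.4,0],
    [-1,0,-0.02,0.4,0],
    [-1,0,0,0.15,0],
  ],
)

```text
time: 35.82
ee_pos: [0.4228, 0.0056, 0.073]
eef_rot: [0.997, -0.058, -0.038, 0.031]
ft_force: [-0.3, -0.3, -0.7]
width: 0.0871
```

```bash
python3 - <<'E'
from h import *
tool([.4235,.004,.076],np.radians(-7))
E
```

```text
t 35.82 tcp [0.4228 0.0056 0.073 ] yaw -6.8 tilt z [-0.08  -0.058 -0.995] F [-0.3 -0.3 -0.7] w 0.0871
shift units [ 0.02  0.06 -0.1 ] turn units 0.05 (tool z turn, down => minus world yaw)
```

Request:
carry_out(
  rows=[
    [1,0.02,0.04,0,0],
    [1,0,0,0,0],
    [1,0,0,0,0],
    [1,0,0,0,0],
    [1,0,0,0,0],
    [1,0,0,0,0],
    [1,0,0,0,0],
    [1,0,0,0,0],
    [1,0,0,0,0],
  ],
)

```text
time: 36.57
ee_pos: [0.4237, 0.0042, 0.0735]
eef_rot: [0.997, -0.058, -0.038, 0.031]
ft_force: [-0.5, 0.0, -3.0]
width: 0.0611
```

```bash
python3 - <<'E'
from h import *
tool([.4235,.004,.076],np.radians(-7))
E
```

```text
t 36.57 tcp [0.4237 0.0042 0.0735] yaw -6.8 tilt z [-0.079 -0.058 -0.995] F [-0.5  0.  -3. ] w 0.0611
shift units [-0.01  0.01 -0.08] turn units 0.05 (tool z turn, down => minus world yaw)
```

Request:
carry_out(
  rows=[
    [1,-0.01,0.01,-0.1,0],
    [1,-0.03,0.02,-0.4,0],
    [1,-0.05,0.03,-0.6,0],
    [1,-0.05,0.03,-0.6,0],
    [1,-0.05,0.03,-0.6,0],
    [1,-0.05,0.03,-0.6,0],
    [1,-0.05,0.03,-0.5,0],
    [1,-0.02,0.01,-0.3,0],
  ],
)

```text
time: 37.23
ee_pos: [0.4201, 0.0073, 0.1882]
eef_rot: [0.997, -0.056, -0.041, 0.031]
ft_force: [0.8, -0.8, -2.9]
width: 0.061
```

```bash
python3 - <<'E'
from h import *
tool([.4755,.425,.18],np.radians(-7))
E
```

```text
t 37.23 tcp [0.4201 0.0073 0.1882] yaw -6.6 tilt z [-0.085 -0.056 -0.995] F [ 0.8 -0.8 -2.9] w 0.061
shift units [  0.26 -14.03  -0.67] turn units 0.09 (tool z turn, down => minus world yaw)
```

Request:
carry_out(
  rows=[
    [1,0.01,-0.2,-0.03,0],
    [1,0.01,-0.4,-0.03,0],
    [1,0.01,-0.6,-0.04,0],
    [1,0.02,-0.8,-0.04,0],
    [1,0.02,-0.8,-0.04,0],
    [1,0.02,-0.8,-0.04,0],
    [1,0.02,-0.8,-0.04,0],
    [1,0.02,-0.8,-0.04,0],
    [1,0.02,-0.8,-0.04,0],
    [1,0.02,-0.8,-0.04,0],
    [1,0.02,-0.8,-0.04,0],
    [1,0.02,-0.8,-0.04,0],
    [1,0.02,-0.8,-0.04,0],
    [1,0.02,-0.8,-0.04,0],
    [1,0.02,-0.8,-0.04,0],
    [1,0.02,-0.8,-0.04,0],
    [1,0.02,-0.7,-0.04,0],
    [1,0,-0.5,0,0],
    [1,0,-0.3,0,0],
    [1,0,-0.1,0,0],
  ],
)

```text
time: 38.9
ee_pos: [0.4718, 0.4219, 0.1523]
eef_rot: [0.996, -0.062, -0.05, 0.041]
ft_force: [0.1, 0.5, -1.9]
width: 0.0607
```

```bash
python3 - <<'E'
from h import *
tool([.4755,.425,.12],np.radians(-7)); print(np.round(read_state()["joint_positions"],2))
E
```

```text
t 38.9 tcp [0.4718 0.4219 0.1523] yaw -7.4 tilt z [-0.105 -0.075 -0.992] F [ 0.1  0.5 -1.9] w 0.0607
shift units [ 0.21 -0.21  1.05] turn units -0.08 (tool z turn, down => minus world yaw)
[-0.12  0.73 -1.04  1.38  0.56  1.49 -1.28]
```

Request:
carry_out(
  rows=[
    [1,0.2,-0.2,0.4,0],
    [1,0.2,-0.2,0.5,0],
    [1,0.1,-0.05,0.5,0],
    [1,0.07,-0.02,0.3,0],
    [1,0.03,-0.01,0.2,0],
  ],
)

```text
time: 39.32
ee_pos: [0.4837, 0.431, 0.0847]
eef_rot: [0.996, -0.061, -0.052, 0.042]
ft_force: [-0.3, -0.3, -1.4]
width: 0.0609
```

```bash
python3 - <<'E'
from h import *
tool([.4828,.4297,.079],np.radians(-7))
E
```

```text
t 39.32 tcp [0.4837 0.431  0.0847] yaw -7.3 tilt z [-0.108 -0.078 -0.991] F [-0.3 -0.3 -1.4] w 0.0609
shift units [-0.    0.03  0.19] turn units -0.06 (tool z turn, down => minus world yaw)
```

Request:
carry_out(
  rows=[
    [1,0,0,0.1,0],
    [1,0,0,0.1,0],
    [1,0,0,0.06,0],
  ],
)

```text
time: 39.57
ee_pos: [0.4827, 0.4285, 0.0755]
eef_rot: [0.996, -0.062, -0.052, 0.043]
ft_force: [-1.5, -3.0, 16.1]
width: 0.0613
```

```bash
python3 - <<'E'
from h import *
tool([.4828,.4297,.079],np.radians(-7))
E
```

```text
t 39.57 tcp [0.4827 0.4285 0.0755] yaw -7.4 tilt z [-0.11  -0.08  -0.991] F [-1.5 -3.  16.1] w 0.0613
shift units [-0.01 -0.03 -0.12] turn units -0.09 (tool z turn, down => minus world yaw)
```

Request:
carry_out(
  rows=[
    [1,0,0,0.08,0],
    [1,0,0,0.08,0],
    [1,0,0,0.08,0],
  ],
)

```text
time: 39.82
ee_pos: [0.4827, 0.4289, 0.0756]
eef_rot: [0.996, -0.063, -0.05, 0.042]
ft_force: [-2.8, -3.2, 9.3]
width: 0.0609
```

```bash
python3 - <<'E'
from h import *
tool([.4828,.4297,.079],np.radians(-7))
E
```

```text
t 39.82 tcp [0.4827 0.4289 0.0756] yaw -7.5 tilt z [-0.106 -0.077 -0.991] F [-2.8 -3.2  9.3] w 0.0609
shift units [-0.01 -0.02 -0.11] turn units -0.10 (tool z turn, down => minus world yaw)
```

Request:
carry_out(
  rows=[
    [-0.7,0,0,0,0],
    [-1,0,0,0,0],
    [-1,0,0,0,0],
    [-1,0,0,0,0],
    [-1,0,0,0,0],
    [-1,0,0,0,0],
    [-1,-0.02,0.02,-0.2,0],
    [-1,-0.05,0.04,-0.5,0],
    [-1,-0.07,0.05,-0.7,0],
    [-1,-0.08,0.06,-0.8,0],
    [-1,-0.08,0.06,-0.8,0],
    [-1,-0.08,0.06,-0.8,0],
    [-1,-0.05,0.04,-0.5,0],
  ],
)

```text
time: 40.9
ee_pos: [0.4815, 0.4297, 0.2169]
eef_rot: [0.996, -0.063, -0.051, 0.041]
ft_force: [0.7, -0.0, -0.1]
width: 0.0871
```

```bash
python3 - <<'E'
from h import *
tool([.4155,-.0745,.22],np.radians(-7))
camera("side")
for q in("dispenser","card","cleaner_bottle"): print(q,[(np.round(d["box"],1),round(d["conf"],2)) for d in recognise(q,"side")][:1])
E
```

```text
t 40.9 tcp [0.4815 0.4297 0.2169] yaw -7.5 tilt z [-0.106 -0.076 -0.991] F [ 0.7 -0.  -0.1] w 0.0871
shift units [-0.   16.89  1.4 ] turn units -0.10 (tool z turn, down => minus world yaw)
dispenser [(array([307.5, 260.7,  43.2,  70.8]), 0.59)]
card [(array([304.1, 203.9,  15.5,  33.7]), 0.71)]
cleaner_bottle [(array([323.6, 155.3,  21.1,  56.6]), 0.56)]
```

Request:
carry_out(
  rows=[
    [-1,0,0.5,0.05,0],
    [-1,0,0.8,0.06,0],
    [-1,0,0.8,0.06,0],
    [-1,0,0.8,0.06,0],
    [-1,0,0.8,0.06,0],
    [-1,0,0.8,0.06,0],
    [-1,0,0.8,0.06,0],
    [-1,0,0.8,0.06,0],
    [-1,0,0.8,0.06,0],
    [-1,0,0.8,0.06,0],
    [-1,0,0.8,0.06,0],
    [-1,0,0.8,0.06,0],
    [-1,0,0.8,0.06,0],
    [-1,0,0.8,0.06,0],
    [-1,0,0.8,0.06,0],
    [-1,0,0.8,0.06,0],
    [-1,0,0.8,0.06,0],
    [-1,0,0.8,0.06,0],
    [-1,0,0.8,0.06,0],
    [-1,0,0.5,0.05,0],
  ],
)

```text
time: 42.77
ee_pos: [0.4065, -0.0554, 0.2064]
eef_rot: [0.995, -0.062, -0.067, 0.047]
ft_force: [0.3, -0.1, 0.3]
width: 0.087
```

```bash
python3 - <<'E'
from h import *
tool([.4165,-.0746,.2],np.radians(-2))
camera("top");camera("side")
for q in("dispenser","card"):
  for c in("top","side"):print(c,q,[(np.round(d["box"],1),round(d["conf"],2)) for d in recognise(q,c)][:1],[(np.round(d["xy"],1),ray(c,d["xy"],.006),round(d["conf"],2)) for d in pinpoint(q,c)][:1])
E
```

```text
t 42.77 tcp [ 0.4065 -0.0554  0.2064] yaw -7.5 tilt z [-0.14  -0.086 -0.986] F [ 0.3 -0.1  0.3] w 0.087
shift units [0.44 0.57 0.22] turn units -1.09 (tool z turn, down => minus world yaw)
top dispenser [(array([168.2, 236.6,  36.5,  34.9]), 0.58)] [(array([174.9, 232.4]), array([0.4863, 0.4227, 0.006 ]), 0.97)]
side dispenser [(array([307.4, 262. ,  38.3,  67.3]), 0.82)] [(array([306.6, 284.8]), array([0.4806, 0.421 , 0.006 ]), 0.68)]
top card [(array([279.2, 237.6,  41.3,   8.6]), 0.67)] [(array([277. , 240.5]), array([0.4672, 0.1844, 0.006 ]), 0.65)]
side card [(array([304.1, 202.3,  11.8,  31.4]), 0.59)] [(array([301.7, 216.8]), array([0.4804, 0.1642, 0.006 ]), 0.68)]
```

Request:
carry_out(
  rows=[
    [-1,0.2,0.28,0.1,0],
    [-1,0.2,0.28,0.1,0],
    [-1,0,0,0,0],
  ],
  force=30,
)

```text
time: 43.52
ee_pos: [0.4175, -0.0695, 0.2012]
eef_rot: [0.995, -0.058, -0.066, 0.047]
ft_force: [-0.4, 0.5, -0.2]
width: 0.0871
```

```bash
python3 - <<'E'
from h import *
tool([.4167,-.0746,.147],np.radians(-7))
t=cv2.imread("pics/top0.png"); n=camera("top"); cv2.imwrite("pics/top_p.png",n)
p=t[222:256,150:186]
r=cv2.matchTemplate(n[210:268,140:200],p,cv2.TM_CCOEFF_NORMED);_,v,_,l=cv2.minMaxLoc(r);print("disp shift px top",l[0]+140-150,l[1]+210-222,v)
s=cv2.imread("pics/side0.png"); n=camera("side"); cv2.imwrite("pics/side_p.png",n); p=s[226:255,288:334]
r=cv2.matchTemplate(n[210:275,270:350],p,cv2.TM_CCOEFF_NORMED);_,v,_,l=cv2.minMaxLoc(r);print("side",l[0]+270-288,l[1]+210-226,v)
E
```

```text
t 43.52 tcp [ 0.4175 -0.0695  0.2012] yaw -7.0 tilt z [-0.138 -0.087 -0.987] F [-0.4  0.5 -0.2] w 0.0871
shift units [ 0.22 -0.01  1.8 ] turn units -0.01 (tool z turn, down => minus world yaw)
disp shift px top 0 -1 0.8795909285545349
side 10 -13 0.3788521885871887
```

Request:
carry_out(
  rows=[
    [-1,0.04,0,0.3,0],
    [-1,0.05,0,0.5,0],
    [-1,0.06,0,0.5,0],
    [-1,0.05,0,0.3,0],
  ],
)

```text
time: 43.95
ee_pos: [0.4173, -0.0706, 0.1525]
eef_rot: [0.995, -0.056, -0.064, 0.048]
ft_force: [-0.1, -1.1, -0.4]
width: 0.087
```

```bash
python3 - <<'E'
from h import *
tool([.4167,-.0746,.147],np.radians(-7)); crop("side",265,70,375,200,5,"q.png")
E
```

```text
t 43.95 tcp [ 0.4173 -0.0706  0.1525] yaw -6.8 tilt z [-0.133 -0.089 -0.987] F [-0.1 -1.1 -0.4] w 0.087
shift units [0.02 0.11 0.2 ] turn units 0.04 (tool z turn, down => minus world yaw)
```

View pics/q.png

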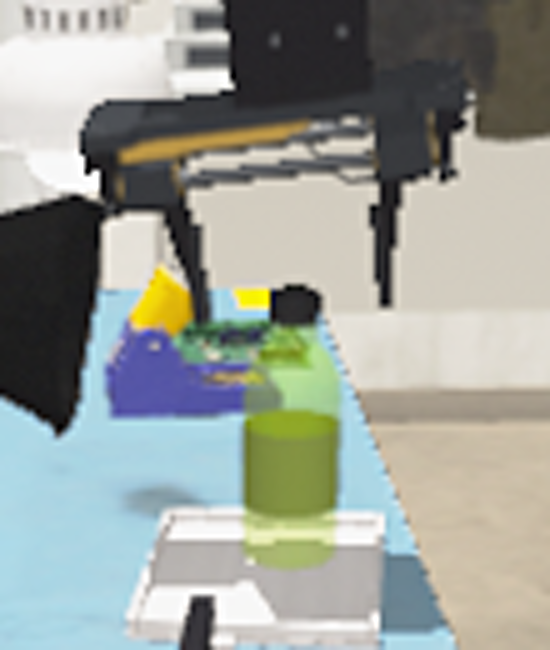

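Request:
carry_out(
  rows=[
    [0,0.02,0.11,0.18,0],
    [0,0,0,0,0],
    [0,0,0,0,0],
    [0,0,0,0,0],
    [0,0,0,0,0],
    [0,0,0,0,0],
    [0,0,0,0,0],
    [0,0,0,0,0],
  ],
)

```text
time: 44.67
ee_pos: [0.4168, -0.074, 0.1475]
eef_rot: [0.995, -0.055, -0.064, 0.048]
ft_force: [-0.0, -0.9, 0.5]
width: 0.0456
```

```bash
python3 - <<'E'
from h import *
tool([.4167,-.0746,.147],np.radians(-7))
E
```

```text
t 44.67 tcp [ 0.4168 -0.074   0.1475] yaw -6.7 tilt z [-0.133 -0.089 -0.987] F [-0.  -0.9  0.5] w 0.0456
shift units [0.   0.02 0.02] turn units 0.05 (tool z turn, down => minus world yaw)
```

Request:
carry_out(
  rows=[
    [1,0,0.02,0.02,0],
    [1,0,0,0,0],
    [1,0,0,0,0],
    [1,0,0,0,0],
    [1,0,0,0,0],
    [1,0,0,0,0],
  ],
)

```text
time: 45.17
ee_pos: [0.4179, -0.0749, 0.1482]
eef_rot: [0.995, -0.056, -0.063, 0.049]
ft_force: [1.2, -0.3, 10.0]
width: 0.0116
```

Request:
carry_out(
  rows=[
    [1,0,0,0,0],
    [1,0,0,-0.05,0],
    [1,-0.01,0,-0.1,0],
    [1,-0.02,0.01,-0.2,0],
  ],
)

```text
time: 45.5
ee_pos: [0.4195, -0.074, 0.1599]
eef_rot: [0.995, -0.055, -0.062, 0.048]
ft_force: [-0.2, 0.2, 0.3]
width: 0.0007
```

Request:
carry_out(
  rows=[
    [-1,-0.05,0.03,-0.5,0],
    [-1,-0.05,0.03,-0.6,0],
    [-1,-0.02,0.02,-0.3,0],
    [-1,0,0,0,0],
    [-1,0,0,0,0],
    [-1,0,0,0,0],
    [-1,0,0,0,0],
    [-1,0,0,0,0],
    [-1,0,0,0,0],
    [-1,0,0,0,0],
  ],
)

```text
time: 46.33
ee_pos: [0.4192, -0.0719, 0.2023]
eef_rot: [0.995, -0.055, -0.064, 0.048]
ft_force: [-0.1, 0.1, -0.2]
width: 0.0592
```

```bash
python3 - <<'E'
from h import *
tool([.416,-.075,.14],np.radians(-7))
a=cv2.imread("pics/side_p.png"); n=camera("side"); cv2.imwrite("pics/side_r.png",n)
g=cv2.cvtColor(n,cv2.COLOR_BGR2GRAY)
for v in range(124,150,2): print(v,g[v,312:340])
print([(np.round(d["box"],1),round(d["conf"],2)) for d in recognise("cleaner_bottle","side")][:2])
print(proj("side",[.416,-.075,.15]),proj("side",[.416,-.075,.132]),proj("side",[.416-.0265,-.075,.01]),proj("side",[.416+.0265,-.075,.01]))
h=cv2.cvtColor(n,cv2.COLOR_BGR2HSV)
k=((h[...,0]>30)&(h[...,0]<50)&(h[...,1]>90)); k[:,:305]=0;k[:,345:]=0;k[:120]=0;k[195:]=0
for v in range(140,190,4): r=np.nonzero(k[v])[0]; print(v,(r.min(),r.max()) if len(r) else None,end=" ")
E
```

```text
t 46.33 tcp [ 0.4192 -0.0719  0.2023] yaw -6.7 tilt z [-0.133 -0.089 -0.987] F [-0.1  0.1 -0.2] w 0.0592
shift units [ 0.16 -0.1   2.07] turn units 0.06 (tool z turn, down => minus world yaw)
124 [203 203 202 203 203 203 203 204 203 204 204 204 204 204 203 203 203 203
 203 203 203 203 202 203 203 203 203 203]
126 [203 203 203 202 202 203 203 206 209 200 180 183 184 181 192 209 206 204
 203 203 203 203 203 203 203 203 203 202]
128 [221 218 218 216 217 220 217  70  25  31  35  38  38  35  31  25 117 193
 207 203 203 203 203 203 203 203 203 203]
130 [227 218 217 216 217 221 214  44  38  44  45  46  46  43  42  39  27 138
 211 204 203 203 203 202 203 203 202 203]
132 [201 201 202 202 202 206 175  44  37  44  45  44  45  44  41  38  48 151
 218 211 210 211 212 212 211 212 212 211]
134 [164 160 155 145 139 110 120  85  83  61  53  52  55  60  71  66  99 128
 170 224 222 223 224 223 224 224 223 224]
136 [ 62  63  69  68  57  80 113 136 163 157 149 139 161 189 188 183 188 199
 200 210 224 224 223 222 222 221 221 222]
138 [ 83  89  80  83  93 100 135 163 149 143 152 166 153 140 171 183 193 19
[... 391 characters left out ...]
 214 214]
146 [136 163 164 149 160 153 141 164 187 201 200 202 201 199 197 196 194 194
 192 188 186 196 208 213 220 218 218 218]
148 [ 89 100 118 126 127 130 132 130 136 171 198 198 197 196 193 192 191 189
 187 184 183 192 212 206 158 175 172 167]
[(array([323. , 155.8,  23. ,  58.2]), 0.92)]
[323.5 127.6] [323.3 134.3] [331.8 177.8] [312.6 178. ]
140 (np.int64(317), np.int64(327)) 144 (np.int64(315), np.int64(316)) 148 None 152 (np.int64(316), np.int64(329)) 156 (np.int64(314), np.int64(332)) 160 (np.int64(314), np.int64(331)) 164 (np.int64(314), np.int64(331)) 168 (np.int64(314), np.int64(331)) 172 (np.int64(315), np.int64(330)) 176 None 180 (np.int64(315), np.int64(330)) 184 None 188 None
```

Request:
carry_out(
  rows=[
    [-1,0,0,0,1],
    [-1,0,0,0,1],
    [-1,0,0,0,1],
    [-1,0,0,0,1],
    [-1,0,0,0,1],
    [-1,0,0,0,1],
    [-1,0,0,0,1],
    [-1,0,0,0,1],
    [-1,0,0,0,1],
    [-1,0,0,0,1],
    [-1,0,0,0,1],
  ],
)

```text
time: 47.35
ee_pos: [0.4191, -0.0716, 0.2016]
eef_rot: [0.846, -0.527, -0.034, 0.073]
ft_force: [-0.6, -0.2, -0.2]
width: 0.087
```

```bash
python3 - <<'E'
from h import *
tool([.4167,-.0746,.145],np.radians(-65)); print(R.from_quat(read_state()["eef_rot"]).as_matrix().round(3),np.round(read_state()["joint_positions"],2))
E
```

```text
t 47.35 tcp [ 0.4191 -0.0716  0.2016] yaw -63.7 tilt z [-0.134 -0.087 -0.987] F [-0.6 -0.2 -0.2] w 0.087
shift units [ 0.02 -0.18  1.88] turn units 0.26 (tool z turn, down => minus world yaw)
[[ 0.443 -0.886 -0.134]
 [-0.896 -0.435 -0.087]
 [ 0.019  0.158 -0.987]] [ 1.08  0.11 -1.13  1.87  0.18  1.37 -1.21]
```

Request:
carry_out(
  rows=[
    [-0.4,0,-0.04,0.3,0],
    [-0.4,0,-0.05,0.5,0],
    [-0.4,0,-0.05,0.5,0],
    [-0.4,0,-0.04,0.4,0],
    [-0.4,0,0,0.1,0],
  ],
)

```text
time: 47.77
ee_pos: [0.4171, -0.0742, 0.1439]
eef_rot: [0.848, -0.524, -0.033, 0.072]
ft_force: [-0.3, 0.5, 0.1]
width: 0.0643
```

```bash
python3 - <<'E'
from h import *
tool([.4167,-.0746,.144],np.radians(-65))
E
```

```text
t 47.77 tcp [ 0.4171 -0.0742  0.1439] yaw -63.4 tilt z [-0.132 -0.088 -0.987] F [-0.3  0.5  0.1] w 0.0643
shift units [ 0.01  0.02 -0.  ] turn units 0.33 (tool z turn, down => minus world yaw)
```

Request:
carry_out(
  rows=[
    [1,0,0,0,0],
    [1,0,0,0,0],
    [1,0,0,0,0],
    [1,0,0,0,0],
    [1,0,0,0,0],
    [1,0,0,0,0],
    [1,0,0,0,0],
    [1,0,0,0,0],
    [1,0,0,0,0],
  ],
  force=30,
)

```text
time: 48.52
ee_pos: [0.4176, -0.0739, 0.1447]
eef_rot: [0.849, -0.522, -0.033, 0.072]
ft_force: [-0.8, -0.0, -1.3]
width: 0.0248
```

```bash
python3 - <<'E'
from h import *
tool([.4167,-.0746,.145],np.radians(-65))
E
```

```text
t 48.52 tcp [ 0.4176 -0.0739  0.1447] yaw -63.1 tilt z [-0.131 -0.088 -0.987] F [-0.8 -0.  -1.3] w 0.0248
shift units [ 0.01  0.04 -0.  ] turn units 0.38 (tool z turn, down => minus world yaw)
```

Request:
carry_out(
  rows=[
    [1,0,0.01,-0.06,0],
    [1,0,0.02,-0.12,0],
    [1,0,0.03,-0.2,0],
    [1,0,0.05,-0.3,0],
    [1,0.01,0.06,-0.4,0],
    [1,0.01,0.08,-0.5,0],
    [1,0.01,0.08,-0.5,0],
    [1,0.01,0.08,-0.5,0],
    [1,0,0.05,-0.3,0],
  ],
)

```text
time: 49.27
ee_pos: [0.4165, -0.0724, 0.2399]
eef_rot: [0.85, -0.521, -0.034, 0.072]
ft_force: [0.9, 0.3, -2.5]
width: 0.0246
```

```bash
python3 - <<'E'
from h import *
tool([.4835,.354,.24],np.radians(-65))
camera("side");print([(np.round(d["box"],1),round(d["conf"],2)) for d in recognise("cleaner_bottle","side")][:2])
E
```

```text
t 49.27 tcp [ 0.4165 -0.0724  0.2399] yaw -63.0 tilt z [-0.132 -0.087 -0.987] F [ 0.9  0.3 -2.5] w 0.0246
shift units [-11.64  -8.31  -1.54] turn units 0.41 (tool z turn, down => minus world yaw)
[(array([322.6, 121.1,  22.7,  57.4]), 0.95)]
```

Request:
carry_out(
  rows=[
    [1,-0.17,-0.12,-0.03,0],
    [1,-0.35,-0.25,-0.05,0],
    [1,-0.52,-0.37,-0.08,0],
    [1,-0.7,-0.5,-0.1,0],
    [1,-0.7,-0.5,-0.1,0],
    [1,-0.7,-0.5,-0.1,0],
    [1,-0.7,-0.5,-0.1,0],
    [1,-0.7,-0.5,-0.1,0],
    [1,-0.7,-0.5,-0.1,0],
    [1,-0.7,-0.5,-0.1,0],
    [1,-0.7,-0.5,-0.1,0],
    [1,-0.7,-0.5,-0.1,0],
    [1,-0.7,-0.5,-0.1,0],
    [1,-0.7,-0.5,-0.1,0],
    [1,-0.7,-0.5,-0.1,0],
    [1,-0.7,-0.5,-0.1,0],
    [1,-0.52,-0.37,-0.08,0],
    [1,-0.35,-0.25,-0.05,0],
    [1,-0.17,-0.12,-0.03,0],
  ],
)

```text
time: 50.95
ee_pos: [0.4764, 0.3593, 0.2228]
eef_rot: [0.847, -0.524, -0.043, 0.082]
ft_force: [-0.5, 0.5, -1.2]
width: 0.025
```

```bash
python3 - <<'E'
from h import *
tool([.4835,.354,.17],np.radians(-65)); n=camera("side")
b=recognise("cleaner_bottle","side")[:1];print([(np.round(d["box"],1),round(d["conf"],2)) for d in b])
m=silhouettes("cleaner_bottle","side")
if m:
  ys,xs=np.nonzero(m[0]["mask"])
  for v in range(ys.min(),ys.max(),6): r=xs[ys==v]; print(v,r.min(),r.max(),end=" | ")
E
```

```text
t 50.95 tcp [0.4764 0.3593 0.2228] yaw -63.4 tilt z [-0.158 -0.094 -0.983] F [-0.5  0.5 -1.2] w 0.025
shift units [ 0.24 -0.45  1.71] turn units 0.32 (tool z turn, down => minus world yaw)
[(array([307.7, 184.6,  36. ,  89.4]), 0.95)]
141 301 304 | 147 300 306 | 153 301 307 | 159 299 319 | 165 295 323 | 171 293 325 | 177 293 325 | 183 293 324 | 189 293 324 | 195 292 324 | 201 293 324 | 207 293 324 | 213 293 324 | 219 293 325 | 225 294 324 | 231 299 320 |
```

Request:
carry_out(
  rows=[
    [1,0.1,-0.1,0.2,0],
    [1,0.14,-0.12,0.4,0],
    [1,0,-0.1,0.5,0],
    [1,0,-0.1,0.5,0],
    [1,0,-0.07,0.4,0],
    [1,0,-0.04,0.2,0],
    [1,0,0,0.05,0],
  ],
)

```text
time: 51.68
ee_pos: [0.4884, 0.3412, 0.1475]
eef_rot: [0.843, -0.529, -0.04, 0.083]
ft_force: [-0.5, -0.7, -1.2]
width: 0.0248
```

```bash
python3 - <<'E'
from h import *
tool([.484,.3545,.1467],np.radians(-65))
E
```

```text
t 51.68 tcp [0.4884 0.3412 0.1475] yaw -64.1 tilt z [-0.156 -0.097 -0.983] F [-0.5 -0.7 -1.2] w 0.0248
shift units [-0.46 -0.06  0.01] turn units 0.18 (tool z turn, down => minus world yaw)
```

Request:
carry_out(
  rows=[
    [1,0,0.02,-0.15,0],
    [1,-0.22,-0.02,0,0],
    [1,-0.22,-0.02,0,0],
    [1,0,0,0,0],
  ],
)

```text
time: 52.02
ee_pos: [0.4843, 0.354, 0.1529]
eef_rot: [0.843, -0.53, -0.04, 0.083]
ft_force: [-0.5, 0.0, -2.0]
width: 0.025
```

```bash
python3 - <<'E'
from h import *
tool([.484,.3545,.1467],np.radians(-65))
E
```

```text
t 52.02 tcp [0.4843 0.354  0.1529] yaw -64.2 tilt z [-0.155 -0.096 -0.983] F [-0.5  0.  -2. ] w 0.025
shift units [-0.02 -0.04  0.2 ] turn units 0.15 (tool z turn, down => minus world yaw)
```

Request:
carry_out(
  rows=[
    [1,-0.01,-0.03,0.1,0],
    [1,0,-0.02,0.08,0],
    [1,0,-0.02,0.06,0],
    [1,0,0,0.03,0],
  ],
)

```text
time: 52.35
ee_pos: [0.4844, 0.3569, 0.1459]
eef_rot: [0.844, -0.529, -0.04, 0.081]
ft_force: [-0.3, 0.3, 6.8]
width: 0.0251
```

```bash
python3 - <<'E'
from h import *
tool([.484,.3545,.1467],np.radians(-65))
E
```

```text
t 52.35 tcp [0.4844 0.3569 0.1459] yaw -64.1 tilt z [-0.153 -0.094 -0.984] F [-0.3  0.3  6.8] w 0.0251
shift units [ 0.07  0.05 -0.02] turn units 0.18 (tool z turn, down => minus world yaw)
```

Request:
carry_out(
  rows=[
    [0.3,0,0,0,0],
    [-0.4,0,0,0,0],
    [-0.4,0,0,0,0],
    [-0.4,0,0,0,0],
    [-0.4,0,0,0,0],
    [-0.4,0,0.02,-0.15,0],
    [-0.4,0,0.08,-0.5,0],
    [-0.4,0,0.12,-0.7,0],
    [-0.4,0,0.12,-0.7,0],
    [-0.4,0,0.12,-0.7,0],
  ],
)

```text
time: 53.18
ee_pos: [0.4841, 0.3567, 0.2318]
eef_rot: [0.843, -0.529, -0.041, 0.084]
ft_force: [0.8, 0.3, -0.3]
width: 0.0606
```

Request:
carry_out(
  rows=[
    [-0.4,0.5,0.3,0,0],
    [-0.4,0.7,0.4,0,0],
    [-0.4,0.7,0.4,0,0],
    [-0.4,0.7,0.4,0,0],
    [-0.4,0.7,0.4,0,0],
    [-0.4,0.7,0.4,0,0],
    [-0.4,0.7,0.4,0,0],
    [-0.4,0.7,0.4,0,0],
    [-0.4,0.7,0.4,0,0],
    [-0.4,0.7,0.4,0,0],
    [-0.4,0.7,0.4,0,0],
    [-0.4,0.7,0.4,0,0],
    [-0.4,0.7,0.4,0,0],
    [-0.4,0.5,0.3,0,0],
    [-0.4,0,0,0,0],
  ],
)

```text
time: 54.43
ee_pos: [0.4621, 0.0275, 0.2907]
eef_rot: [0.846, -0.526, -0.035, 0.078]
ft_force: [-0.2, 0.2, -0.4]
width: 0.061
```

```bash
python3 - <<'E'
from h import *
tool([.4,0,.25]); 
N={c:camera(c) for c in("top","side")}
for c in N: cv2.imwrite(f"pics/{c}_z.png",N[c])
T={"top":[("disp",150,222,186,256),("bot",184,218,218,250),("bar",160,208,210,222),("reel",312,150,342,182),("tin",173,160,191,177),("caddyplate",155,245,215,262)],"side":[("disp top",288,226,334,255),("bot cap+",294,180,318,215),("card",272,232,290,265),("reel",218,175,246,212),("tin",195,268,225,295)]}
for c in T:
  o=cv2.imread(f"pics/{c}0.png")
  for n,x0,y0,x1,y1 in T[c]:
    p=o[y0:y1,x0:x1]; k=12; r=cv2.matchTemplate(N[c][y0-k:y1+k,x0-k:x1+k],p,cv2.TM_CCOEFF_NORMED);_,v,_,l=cv2.minMaxLoc(r);print(c,n,l[0]-k,l[1]-k,round(v,2))
for c in N:
  for q in("cleaner_bottle","dispenser","card"): print(c,q,[(np.round(d["box"],1),round(d["conf"],2)) for d in recognise(q,c)][:1])
E
```

```text
t 54.43 tcp [0.4621 0.0275 0.2907] yaw -63.6 tilt z [-0.141 -0.095 -0.986] F [-0.2  0.2 -0.4] w 0.061
shift units [-0.13  2.    1.71] 
top disp 0 -1 0.86
top bot -1 0 0.84
top bar -1 0 0.47
top reel 0 0 1.0
top tin 0 0 1.0
top caddyplate 0 -1 0.89
side disp top -1 0 0.88
side bot cap+ 0 1 0.89
side card -1 0 0.52
side reel 0 0 1.0
side tin 0 0 1.0
top cleaner_bottle [(array([197.1, 233.9,  29.4,  25.8]), 0.65)]
top dispenser [(array([168. , 237.8,  36. ,  35.6]), 0.84)]
top card [(array([279.6, 236.6,  40.6,   2.9]), 0.62)]
side cleaner_bottle [(array([304. , 213.1,  31.2,  56. ]), 0.67)]
side dispenser [(array([308.5, 261.1,  45.2,  67.9]), 0.66)]
side card []
```

```bash
python3 - <<'E'
from h import *
for f in("top_j","top_z"):
    g=cv2.cvtColor(cv2.imread(f"pics/{f}.png"),cv2.COLOR_BGR2GRAY)[225:252,250:306]
    n,l,s,c=cv2.connectedComponentsWithStats((g<(65)).astype(np.uint8))
    for k in range(1,n):
        if s[k,4]>40: 
            print(f,s[k].tolist(),(c[k]+[250,225]).round(2),cv2.minAreaRect(np.argwhere(l==k)[:,::-1].astype(np.float32)))
g=cv2.cvtColor(cv2.imread("pics/top_z.png"),cv2.COLOR_BGR2GRAY)
print(g[228:250,[258,262,266,270,274,278,282,286,290,294]])
a=np.radians(-7)
for z in(.055,.06): print(proj("top",[.4722,.1805,z]))
E
```

```text
top_j [15, 8, 28, 11, 196] [278.69 237.81] ((28.853660583496094, 12.817073822021484), (27.055727005004883, 8.503228187561035), 6.34019136428833)
top_z [5, 7, 45, 13, 353] [277.81 237.51] ((27.046154022216797, 12.630769729614258), (44.40443420410156, 9.674708366394043), 7.125016689300537)
[[227 229 228 187 230 233 238 180 129  77]
 [231 231 231 202 228 228 230 237 187 170]
 [233 233 225 199 230 227 228 229 199 235]
 [217 224 158 153 225 233 231 231 184 228]
 [ 59 159  39  61 156 216 228 234 198 230]
 [ 52  44  25  32  12  61 157 214 229 234]
 [ 54  49  57  53  34  26  15  55 161 233]
 [ 56  58  55  53  61  57  33  33  13 223]
 [ 48  51  56  58  56  55  57  55  39 154]
 [ 76  66  51  53  55  58  57  55  53  50]
 [132 113  12  36  54  51  57  56  58  55]
 [128 134  16  24  13  40  53  57  64  57]
 [173 128  19  20  29  24  23  37  57  51]
 [233 167  60  39  20  20  21  14  23  67]
 [228 234 111  85  58  32  16  30  23 115]
 [228 230 174 171 162  83  61  35  23 133]
 [226 227 233 234 240 172 116  80  57 133]
 [226 226 229 226 228 232 172 173 110 173]
 [228 230 232 227 226 225 228 235 167 233]
 [226 223 226 231 228 226 227 219 232 211]
 [224 174 162 210 221 229 228 190 227 127]
 [224 139  84  82 162 208 220 176 231 128]]
[278.9 238.4]
[278.9 238.4]
```

```bash
python3 -c "
from bench import *
print(close_job())"
```

```text
the job is handed in; nothing more can be done
None
```

The task is done and handed in at about 55 s of the 125 s. No verdict came back, so the results below are my own last checks.

- **Steps:** I moved the bottle and then the dispenser to the tray. I pressed the card into the clip until it bottomed, at about 46 N. Then I put the dispenser and the bottle back on their own pads.
- **Containers:** Both stand upright, and image matching puts them within about 1 px (2–3 mm) of where they started. The point network alone put the dispenser up to 12 mm off; I trusted the image matching.
- **Card:** It looks fully home and in line. From the top picture it leans about 0.04 rad; the side picture suggested 0.05–0.1 rad. Both are under the 0.15 rad limit.
- **Reel and tin:** Neither moved in either camera.
- **Failures along the way:** The bottle slipped from the grip twice without falling or moving. The first time the fingers had not finished closing. The second time the tool had drifted to about 9° of tilt, so I turned the jaws level with the drift and the grip held.

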